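# Pull a circuit card from a lock controller for inspection

### The job

Draw the green circuit card straight up out of its slot in the card cage and set it down, without dropping it, on the white inspection stand, about midway along it, foot in the trough and leaning back against the black backrest. Then lower the cage's clear cover gently until it is fully shut. Leave the blue and red cards in their slots and do not disturb the other things on the table.

Things in the scene. Friction and masses are not known exactly. Their poses are not given: they have to be found in the camera images.
- card_green: Green circuit card upright in one of the cage's three slots (which one varies). 120 mm long (its x), 5 mm thick (y), 110 mm high (z). Its top edge is a green grip strip 80 mm long, 10 mm thick, at 90 to 110 mm height. Chips on its -y face. About 160 g (varies). Origin: centre of its lower edge.
- card_green_top (a point): Middle of the green card's top edge, 110 mm above its origin along the card's z.
- card_blue: Blue circuit card of the same size with a blue grip strip, in another slot. Stays there. Origin: centre of its lower edge.
- card_red: Red circuit card of the same size with a red grip strip, in another slot. Stays there. Origin: centre of its lower edge.
- cage: Fixed aluminium card cage, 136 (x) by 150 mm (y). Origin: centre of its underside. Cards stand on its floor at z 10 mm, tops at 120. End walls at x -68..-62 and 62..68 reach z 130; sides open (rails to z 32). Slots along x at y -50, 0, +50, 8 mm wide, between ribs 12 mm long at the end walls, up to z 85. Cover hinged at its +x end, away from the robot.
- cover (a joint): Hinge of the cage's clear cover, rad. 0 = shut (level, resting on the end walls at 130 mm), about 1.6 to 1.8 = standing open at the far end (start), 1.85 = open stop. A friction hinge: it stays where it is left and needs about 2 to 4 N at the tab.
- cover_hinge (a point): Hinge axis of the cover, at its middle: in the cage frame x = +80 mm, y = 0, z = 130 mm. The axis runs along the cage's y. The cover is a clear plate with dark edging, 152 mm from hinge to free edge, 146 mm wide, 7 mm thick.
- cover_grip (a point): Grip point of the cover's yellow tab, 134 mm from the hinge axis along the cover and 28 mm outward. Tab 14 mm thick along cage y, 28 mm long, standing 6 to 42 mm off the cover. Pinched across the 14 mm with the tool down it can turn between the fingers as the cover swings. Cover shut: tab points up, near the robot's end; open: tab points away from the robot.
- stand: Fixed white stand, 180 (x) by 100 mm (y -35..65). Origin on the table below the backrest's foot. Trough floor at z 10 mm, from the front lip (y -29..-23, top z 25) to the black backrest (front face at y 0), which leans 18 deg towards +y, 8 mm thick, 180 long, top at z 70 (face there at y 19.5). The card stands with its x along the stand's x, either way round.
- padlock: Brass padlock, 55 x 50 x 26 mm with steel shackle, lying on the table. Bystander. Origin: centre of its underside.
- padlock_blue: Blue padlock, same size, lying on the table. Bystander. Origin: centre of its underside.
- lock_cylinder: Brass door-lock cylinder, 70 mm long, 32 mm high, on the table near the robot. Bystander. Origin: centre of its underside.
- screwdriver: Screwdriver lying on the table, right-hand side. Bystander. Origin: centre of its underside.
- mug: Blue mug, 80 mm wide, 90 mm high, left-hand side. Bystander. Origin: centre of its underside.
There are look-alikes about, which are no part of the job. What is shaped like the card_green but orange or yellow is not meant.

How it is judged:
By the outcome, as a careful person would: the job done as asked, in the order asked, and still so for the second after the job is handed in, with the robot touching nothing.
It also fails if it takes over 67 s, if anything falls off the work surface, if the arm or the gripper's body presses on something with over 40 N, if the wrist force passes 120 N, or if a joint passes its speed limit or range.

### The arm

A 6-joint arm with a two-finger parallel gripper is mounted at the origin on the work surface. World frame = base frame: x ahead of the robot, y to its left, z up, the work surface at z = 0. Lengths are in m, angles in rad, forces in N, time in s.
With the tool pointing down it reaches from about 0.35 to 0.85 m from the base axis. Payload 8.1 kg.
Tool frame: the origin (TCP) lies on the centre line of the jaws, within the pads' length; the fingertips stand 17 mm ahead of it and the grasp point (between the pads) lies 2 mm behind it; z points along the fingers, y is the line along which they close (so a half turn about z gives the same grasp; the last joint's range is limited). The gripper opens to 85 mm and grips with 20 to 120 N. Pads are 22 mm wide; open, the fingers measure 114 mm over their backs; the gripper's body (76 mm by 85 mm) begins 54 mm behind the grasp point. The pads swing forward as they close: fully open they stand 13 mm farther back than shut.
Start: joints at [-1.209, 0.13, 1.488, -0, 1.523, -0.085], TCP at [0.259, -0.541, 0.248] pointing down, gripper open.
Joint ranges: [-2.96, 2.96], [-0.89, 2.26], [0.02, 2.5], [-1.34, 4.48], [0, 2.73], [-2.66, 2.66]. Speed limits (rad/s): [2.39, 2.39, 2.79, 3.14, 3.14, 3.14].

### API

Orientations are given as a 3x3 rotation matrix whose columns are the frame's x, y, z axes.
In Python, from rig import bot, viewer, hand_in gives the robot as it stands. The module is installed in compiled form; this text tells all that it offers.
- The arm moves only by the tool apply_moves, never from a script. Its argument "series" is a list of rows, each a list of 3 entries, a list of its own where there are three numbers: the opening, from -1 (shut) to 1 (fully open), then the shift along the tool's x, y, z as a fraction of full scale, then the turn, a rotation vector about the tool's x, y, z as a fraction of full scale. A call has 1 to 20 rows; each row is the pose to reach, as a shift and turn from the pose commanded when the call began, along the tool's axes at that moment; what a row does not reach only later rows make up. Full scale, the value 1, is 0.1 m for a shift and 45 degrees for a turn. A row lasts 1/12 s, in which the tool goes at most 41.7 mm and 7.16 degrees, less where a joint would pass 70% of its speed; a pose out of reach is approached as far as the arm can. A call with a number of a shift or a turn outside -1 to 1 is refused whole. A call with a gripper value outside its range is refused whole. The fingers move at their own pace and stop on an object; the grip force is fixed at half the most. Time passes only in rows, so rows that repeat a pose let the fingers close. It gives the time, the measured TCP pose, the force, the opening and the grip force at its end, in the units of the state.
- bot.state(): the state, without advancing time (a new reading comes with each control period).
- viewer.snapshot(name): name is "scene" or "side" or "wrist"; returns the picture (384x512x3 uint8, blue, green, red); there is no depth.
- viewer.get_calibration(name): a dict with "camera_matrix" (3x3 intrinsics, pixels), "cam_to_world" (4x4, takes a point from camera to world coordinates). Camera axes: x right, y down, z forward; pixel columns grow to the right and rows downward; lengths in m; the calibration is good to about 2 mm. A picture is of the moment at which its call begins: read the wrist's pose just before it. get_calibration takes no time and is no camera call; for the wrist camera it gives the pose at the moment of the call.
- hand_in(): hands the job in; it is judged then, once.
The state is a dict: "t": time; "q": joint angles; "dq": joint speeds; "effort": joint torques, N m; "tcp_pos": TCP position; "tool_rot": TCP orientation; "contact_force": force on the tool from outside, world axes, zero at the start; "wrist_torque": the same for the moment, N m; "grip_width": opening from 0.0 (shut) to 1.0 (fully open); "grip_force": force on a finger pad.
Only numpy, scipy, OpenCV 4.12 (cv2) and the standard library are available. Lean on these libraries where they do the work, as an engineer would, in place of code of your own. Each camera call takes 0.05 s, during which the arm holds its last target. There are 200 camera calls.

## Working session

There is one attempt and no reset: what is moved stays moved. The work goes in short steps, Python scripts to look and compute and a tool call to move; the robot and the scene stay as the last step left them, time stands still between calls to the robot, and variables do not carry over. Pictures are saved under pics/ and viewed, at most 13 in all, crops included, and the job is handed in when it is done.

Besides the shell and the picture viewer there is one more tool, called after "Call:" as name([rows], argument=value, ...), one row to a line, values as JSON. apply_moves: Moves the arm, as the interface text tells. Shift numbers are shares of 0.1 m and turn numbers shares of 45 degrees, none past 1 either way. Its arguments: {"type":"object","properties":{"series":{"type":"array"}},"required":["series"]}

```bash
mkdir -p pics
python3 - <<'E'
from rig import bot, viewer
import cv2,numpy as np
np.set_printoptions(precision=4,suppress=True)
for n in ["scene","side"]:
    c=viewer.get_calibration(n);print(n,c["camera_matrix"],c["cam_to_world"])
    cv2.imwrite(f"pics/{n}0.png",viewer.snapshot(n))
a=cv2.imread("pics/scene0.png");b=cv2.imread("pics/side0.png")
s=bot.state();print(s)
E
```

```text
scene [[410.9259   0.     260.7147]
 [  0.     410.9259 191.1265]
 [  0.       0.       1.    ]] [[ 0.182   0.8056 -0.5638  1.1929]
 [ 0.9832 -0.141   0.1158 -0.1379]
 [ 0.0138 -0.5754 -0.8178  1.1481]
 [ 0.      0.      0.      1.    ]]
side [[383.5735   0.     258.2252]
 [  0.     383.5735 189.7266]
 [  0.       0.       1.    ]] [[-0.8646 -0.3639  0.3464  0.1553]
 [-0.5021  0.5989 -0.624   0.6426]
 [ 0.0196 -0.7134 -0.7005  0.8302]
 [ 0.      0.      0.      1.    ]]
{'t': 0.1, 'q': array([-1.2094,  0.1311,  1.4892, -0.    ,  1.523 , -0.0854]), 'dq': array([ 0.0011, -0.0011, -0.002 , -0.0003, -0.0021, -0.0014]), 'effort': array([  0.0009, -57.0953, -50.194 ,  -0.0002,   0.0083,  -0.0001]), 'tcp_pos': array([ 0.2591, -0.5406,  0.2473]), 'tool_rot': array([[ 0.9018,  0.4321, -0.0006],
       [ 0.4321, -0.9018,  0.0016],
       [ 0.0001, -0.0017, -1.    ]]), 'contact_force': array([ 0.3801, -0.4357, -0.6323]), 'wrist_torque': array([-0.0116,  0.0083,  0.0162]), 'grip_force': 0.0, 'grip_width': 0.9996771113960038}
```

View pics/scene0.png

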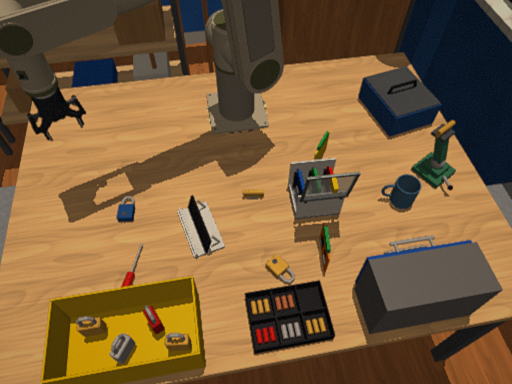

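View pics/side0.png

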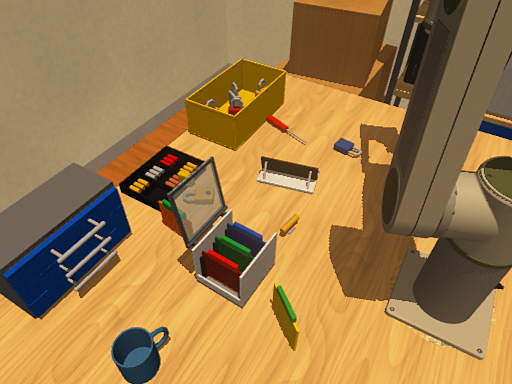

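Run:
```python
import cv2,numpy as np
a=cv2.imread("pics/scene0.png");b=cv2.imread("pics/side0.png")
def crop(im,x,y,w,h,k):
    o=cv2.resize(im[y:y+h,x:x+w],None,fx=k,fy=k,interpolation=cv2.INTER_CUBIC)
    for i in range(0,w,10):
        cv2.line(o,(i*k,0),(i*k,5),(255,255,255),1);cv2.putText(o,str(x+i),(i*k,14),0,.3,(255,255,255),1)
    for i in range(0,h,10):
        cv2.line(o,(0,i*k),(5,i*k),(255,255,255),1);cv2.putText(o,str(y+i),(6,i*k+4),0,.3,(255,255,255),1)
    return o
o=np.zeros((600,800,3),np.uint8)
def put(c,x,y):
    c=c[:600-y,:800-x]; o[y:y+c.shape[0],x:x+c.shape[1]]=c
put(crop(a,280,150,80,75,5),0,0)
put(crop(b,190,150,90,155,4)[:,:],405,0)
put(crop(a,172,190,58,70,4),0,378)
put(crop(b,252,148,70,50,3),190,460)
o[378:458,235:400]=0
cv2.imwrite("pics/crop1.png",o)
```

```text
(no output)
```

View pics/crop1.png

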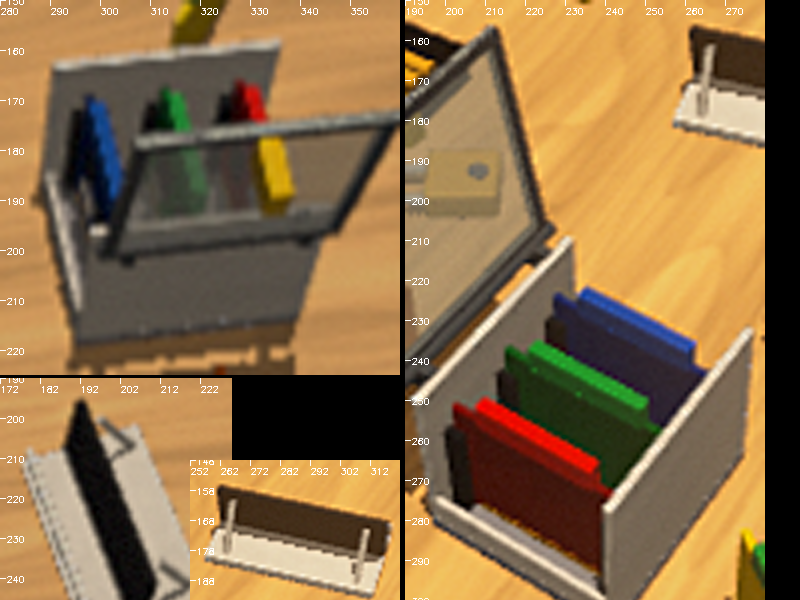

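The green card with a fully green board sits in the cage's middle slot at scene (314,180), side (236,246). The yellow board with a green strip at scene (322,145) and the orange board with a green strip at (325,240) are look-alikes. Blue is on the -y side of it and red on the +y side. The stand's front lip faces -y, at scene (178,209).

```bash
cat > h.py <<'E'
import numpy as np,cv2
from scipy.optimize import least_squares
from scipy.spatial.transform import Rotation as R
from rig import bot,viewer
np.set_printoptions(precision=4,suppress=True)
def proj(c,p):
    T=np.linalg.inv(c["cam_to_world"]);q=np.asarray(p)@T[:3,:3].T+T[:3,3]
    u=q@c["camera_matrix"].T;return u[:,:2]/u[:,2:]
def fit(obs,x0,zfree=True):
    """obs: list of (calib,[(model mm, pixel)...]); pose x,y,z,yaw"""
    def f(v):
        r=[]
        for c,l in obs:
            m=np.array([a for a,_ in l])/1000;px=np.array([b for _,b in l])
            w=m@R.from_euler('z',v[3]).as_matrix().T+[v[0],v[1],v[2] if zfree else 0]
            r.append((proj(c,w)-px).ravel())
        return np.concatenate(r)
    s=least_squares(f,x0,loss='soft_l1');return s.x,f(s.x).reshape(-1,2)
E
python3 - <<'E'
from h import *
S=viewer.get_calibration("scene");D=viewer.get_calibration("side")
v,r=fit([(S,[((-68,-75,130),(290.5,163)),((-68,75,130),(336,158.5)),((68,-75,0),(295.2,218)),((68,75,0),(340,213.6))]),
 (D,[((-68,-75,130),(276.5,232)),((-68,75,130),(241.7,278)),((62,-75,130),(231.5,209.3))])],[.6,.1,0,0]);print("cage",v,r)
v,r=fit([(S,[((-90,-35,5),(178,209)),((-90,65,5),(207,202)),((-90,19.5,70),(192.5,195)),((90,-35,0),(193,256)),((90,65,0),(223,246))]),
 (D,[((-90,65,0),(312.7,193.3)),((90,65,0),(258,181.3)),((-90,27,70),(318.7,168.7)),((90,27,70),(261.3,156.7))])],[.6,-.2,0,0]);print("stand",v,r)
# triangulate green top strip middle
def ray(c,p):
    d=c["cam_to_world"][:3,:3]@np.linalg.inv(c["camera_matrix"])@[*p,1];return c["cam_to_world"][:3,3],d/np.linalg.norm(d)
A=0;b=0
for c,p in ((S,(313.8,167.5)),(D,(250.5,250.5))):
    o,d=ray(c,p);P=np.eye(3)-np.outer(d,d);A=A+P;b=b+P@o
print("green strip -x top end",np.linalg.solve(A,b))
c=viewer.get_calibration("wrist");s=bot.state();T=np.linalg.inv(np.block([[s['tool_rot'],s['tcp_pos'][:,None]],[0,0,0,1]]))@c["cam_to_world"];print(T,c["camera_matrix"])
E
```

```text
cage [ 0.4647  0.1916  0.     -0.0348] [[-0.6141 -1.2927]
 [-0.4952 -1.7185]
 [-0.3462  0.9956]
 [-0.5601 -0.0336]
 [-0.0638 -0.0596]
 [-1.0604  0.4434]
 [-0.5318  0.2781]]
stand [ 0.5125 -0.2077  0.0025  0.1902] [[-0.6829  0.2227]
 [-0.4235 -1.7874]
 [-1.575  -1.9458]
 [-0.3298  0.4739]
 [ 0.7615  0.0042]
 [-0.2287  1.6556]
 [-1.1827 -0.4471]
 [-0.4808  1.3091]
 [-0.0195 -0.2293]]
green strip -x top end [0.4226 0.1909 0.1208]
[[ 0.0001 -0.9443 -0.3289  0.085 ]
 [ 1.      0.0002 -0.0002  0.001 ]
 [ 0.0002 -0.3289  0.9443 -0.1263]
 [ 0.      0.      0.      1.    ]] [[310.0576   0.     253.9829]
 [  0.     310.0576 195.0236]
 [  0.       0.       1.    ]]
```

Measurements are consistent: the cage is at about (0.465,0.192), yaw -2°, with z fitting to 0. The strip triangulates at z 0.121 against 0.120 expected. The stand is at about (0.5125,-0.208), yaw 11°. Next I plan the wrist look over the stand, then the cage.

```bash
cat >> h.py <<'E'
def down(yaw,tilt=0): # tilt: rotation about world-horizontal axis along tool x
    return R.from_euler('z',yaw)*R.from_matrix(np.diag([1.,-1,-1]))*R.from_euler('x',tilt)
def plan(p,r,way,n=None):
    """way: list of (pos,rot) ; prints shift/turn fractions per call (split where needed)"""
    for tp,tr in way:
        tp=np.array(tp,float);dp=tp-p;dr=(r.inv()*tr).as_rotvec()
        k=1
        while True:
            st=r.inv().apply(dp/k)
            # worst-case component bound over the intermediate frames
            ok=all(np.abs((r*R.from_rotvec(dr*i/k)).inv().apply(dp/k)).max()<=.1 for i in range(k)) and np.abs(dr/k).max()<=np.pi/4
            if ok: break
            k+=1
        for i in range(k):
            s=r.inv().apply(dp/k)/.1;t=dr/k/(np.pi/4)
            rows=max(np.linalg.norm(dp)/k/.0417,np.degrees(np.linalg.norm(dr))/k/7.16)
            print("shift",s.round(3),"turn",t.round(3),"rows %.1f"%rows)
            p=p+dp/k;r=r*R.from_rotvec(dr/k)
        print("  at",p)
E
python3 - <<'E'
from h import *
plan(np.array([.259,-.541,.248]),down(.447),[([.49,-.21,.34],down(3.33)),([.455,.192,.34],down(3.107))])
E
```

```text
shift [ 0.703 -0.397 -0.184] turn [ 0.     0.    -0.734] rows 4.6
shift [ 0.806  0.05  -0.184] turn [ 0.     0.    -0.734] rows 4.6
shift [ 0.648  0.481 -0.184] turn [ 0.     0.    -0.734] rows 4.6
shift [ 0.281  0.757 -0.184] turn [ 0.     0.    -0.734] rows 4.6
shift [-0.177  0.788 -0.184] turn [ 0.     0.    -0.734] rows 4.6
  at [ 0.49 -0.21  0.34]
shift [-0.082  0.803  0.   ] turn [0.    0.    0.057] rows 1.9
shift [-0.046  0.806  0.   ] turn [0.    0.    0.057] rows 1.9
shift [-0.01   0.807  0.   ] turn [0.    0.    0.057] rows 1.9
shift [0.026 0.807 0.   ] turn [0.    0.    0.057] rows 1.9
shift [0.062 0.805 0.   ] turn [0.    0.    0.057] rows 1.9
  at [0.455 0.192 0.34 ]
```

Call:
apply_moves([
  [-0.3,[0.2,-0.12,-0.06],[0,0,-0.2]],
  [-0.3,[0.5,-0.28,-0.13],[0,0,-0.5]],
  [-0.3,[0.7,-0.4,-0.18],[0,0,-0.73]],
  [-0.3,[0.7,-0.4,-0.18],[0,0,-0.73]],
  [-0.3,[0.7,-0.4,-0.18],[0,0,-0.73]],
  [-0.3,[0.7,-0.4,-0.18],[0,0,-0.73]],
])

```text
t: 0.6
tcp_pos: [0.3054, -0.4742, 0.2661]
tool_rot: [[0.519, 0.855, -0.0], [0.855, -0.519, 0.0], [0.0, -0.0, -1.0]]
contact_force: [0.6, 0.1, -0.3]
grip_width: 0.35
grip_force: 0.0
```

Call:
apply_moves([
  [-0.3,[0.81,0.05,-0.18],[0,0,-0.73]],
  [-0.3,[0.81,0.05,-0.18],[0,0,-0.73]],
  [-0.3,[0.81,0.05,-0.18],[0,0,-0.73]],
  [-0.3,[0.81,0.05,-0.18],[0,0,-0.73]],
  [-0.3,[0.81,0.05,-0.18],[0,0,-0.73]],
  [-0.3,[0.81,0.05,-0.18],[0,0,-0.73]],
])

```text
t: 1.1
tcp_pos: [0.3517, -0.4082, 0.2839]
tool_rot: [[-0.024, 1.0, -0.0], [1.0, 0.024, 0.0], [0.0, -0.0, -1.0]]
contact_force: [-0.2, 0.5, 0.3]
grip_width: 0.35
grip_force: 0.0
```

Call:
apply_moves([
  [-0.3,[0.65,0.48,-0.18],[0,0,-0.73]],
  [-0.3,[0.65,0.48,-0.18],[0,0,-0.73]],
  [-0.3,[0.65,0.48,-0.18],[0,0,-0.73]],
  [-0.3,[0.65,0.48,-0.18],[0,0,-0.73]],
  [-0.3,[0.65,0.48,-0.18],[0,0,-0.73]],
  [-0.3,[0.65,0.48,-0.18],[0,0,-0.73]],
])

```text
t: 1.6
tcp_pos: [0.3982, -0.3422, 0.302]
tool_rot: [[-0.56, 0.828, -0.0], [0.828, 0.56, 0.0], [0.001, -0.0, -1.0]]
contact_force: [-0.9, 0.3, 0.7]
grip_width: 0.348
grip_force: 0.0
```

Call:
apply_moves([
  [-0.3,[0.28,0.76,-0.18],[0,0,-0.73]],
  [-0.3,[0.28,0.76,-0.18],[0,0,-0.73]],
  [-0.3,[0.28,0.76,-0.18],[0,0,-0.73]],
  [-0.3,[0.28,0.76,-0.18],[0,0,-0.73]],
  [-0.3,[0.28,0.76,-0.18],[0,0,-0.73]],
  [-0.3,[0.28,0.76,-0.18],[0,0,-0.73]],
])

```text
t: 2.1
tcp_pos: [0.4454, -0.2765, 0.32]
tool_rot: [[-0.919, 0.393, -0.0], [0.393, 0.919, 0.0], [0.001, 0.0, -1.0]]
contact_force: [0.2, 0.2, 0.0]
grip_width: 0.355
grip_force: 0.0
```

Call:
apply_moves([
  [-0.3,[-0.18,0.79,-0.18],[0,0,-0.73]],
  [-0.3,[-0.18,0.79,-0.18],[0,0,-0.73]],
  [-0.3,[-0.18,0.79,-0.18],[0,0,-0.73]],
  [-0.3,[-0.18,0.79,-0.18],[0,0,-0.73]],
  [-0.3,[-0.18,0.79,-0.18],[0,0,-0.73]],
  [-0.3,[-0.18,0.79,-0.18],[0,0,-0.73]],
  [-0.3,[-0.18,0.79,-0.18],[0,0,-0.73]],
  [-0.3,[-0.18,0.79,-0.18],[0,0,-0.73]],
])

```text
t: 2.77
tcp_pos: [0.4927, -0.2111, 0.3381]
tool_rot: [[-0.986, -0.165, -0.0], [-0.165, 0.986, 0.0], [0.0, 0.0, -1.0]]
contact_force: [0.1, -0.6, -0.5]
grip_width: 0.352
grip_force: 0.0
```

```bash
cat >> h.py <<'E'
def look(name):
    import pickle
    c=viewer.get_calibration("wrist");im=viewer.snapshot("wrist")
    pickle.dump(c,open(f"pics/{name}.pkl","wb"));cv2.imwrite(f"pics/{name}_raw.png",im)
    o=cv2.resize(im,(768,576),interpolation=cv2.INTER_CUBIC)
    cv2.imwrite(f"pics/{name}.png",o)
E
python3 - <<'E'
from h import *
look("stand1");s=bot.state();print(s['t'],s['tcp_pos'],R.from_matrix(s['tool_rot']).as_euler('ZYX'),s['grip_width'],s['contact_force'])
E
```

```text
2.8167 [ 0.4927 -0.2111  0.3381] [-2.9751 -0.0002  3.1414] 0.3541114433014773 [ 0.9478 -0.7162  0.3545]
```

View pics/stand1.png

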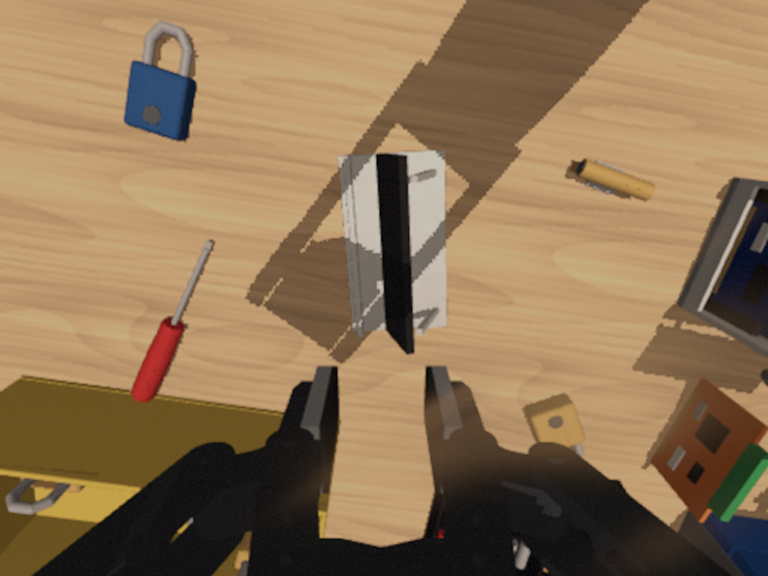

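The picture (at 1.5x) shows the stand: base corners at (341,157), (444,151), (445,327) and (356,333). The backrest's rear top edge runs (409,155)-(413,353), and its foot is along x≈378-388. I refine the stand fit from this.

Run:
```python
from h import *
import pickle
S=viewer.get_calibration("scene");D=viewer.get_calibration("side");W=pickle.load(open("pics/stand1.pkl","rb"))
k=lambda x,y:(x/1.5-.17,y/1.5-.17)
w=(W,[((-90,-35,5),k(341,157)),((-90,65,5),k(444,151)),((90,65,10),k(445,327)),((90,-35,10),k(356,333)),((90,27,68),k(413,353)),((-90,27,68),k(409,155)),((-90,0,10),k(378,158))])
o=[(S,[((-90,-35,5),(178,209)),((-90,65,5),(207,202)),((-90,19.5,70),(192.5,195)),((90,-35,0),(193,256)),((90,65,0),(223,246))]),
 (D,[((-90,65,0),(312.7,193.3)),((90,65,0),(258,181.3)),((-90,27,70),(318.7,168.7)),((90,27,70),(261.3,156.7))])]
v,r=fit([w],[.51,-.2,0,.19]);print("wrist only",v,r)
v,r=fit([w]+o,[.51,-.2,0,.19]);print("all",v)
s=bot.state()
plan(s['tcp_pos'],R.from_matrix(s['tool_rot']),[([.455,.192,.34],down(3.107))])
```

```text
wrist only [ 0.5194 -0.2072 -0.0048  0.214 ] [[-0.2868  0.0958]
 [ 0.5962  0.5671]
 [ 0.76    0.0314]
 [-1.9273 -1.1861]
 [ 0.9171 -0.0451]
 [-0.0766  1.5467]
 [-0.6955 -1.6331]]
all [ 0.5174 -0.208   0.0018  0.2098]
shift [-0.059  0.808 -0.004] turn [ 0.    -0.     0.051] rows 1.9
shift [-0.027  0.809 -0.004] turn [ 0.    -0.     0.051] rows 1.9
shift [ 0.006  0.81  -0.004] turn [ 0.    -0.     0.051] rows 1.9
shift [ 0.038  0.809 -0.004] turn [ 0.    -0.     0.051] rows 1.9
shift [ 0.071  0.807 -0.004] turn [ 0.    -0.     0.051] rows 1.9
  at [0.455 0.192 0.34 ]
```

Call:
apply_moves([
  [-0.3,[-0.03,0.3,0],[0,0,0.03]],
  [-0.3,[-0.06,0.65,0],[0,0,0.05]],
  [-0.3,[-0.06,0.81,0],[0,0,0.05]],
])

```text
t: 3.07
tcp_pos: [0.4846, -0.1278, 0.3383]
tool_rot: [[-0.992, -0.128, -0.0], [-0.128, 0.992, 0.001], [-0.0, 0.001, -1.0]]
contact_force: [-0.3, 0.8, 0.2]
grip_width: 0.349
grip_force: 0.0
```

Call:
apply_moves([
  [-0.3,[-0.03,0.41,0],[0,0,0.05]],
  [-0.3,[-0.03,0.81,0],[0,0,0.05]],
])

```text
t: 3.23
tcp_pos: [0.4769, -0.0487, 0.3381]
tool_rot: [[-0.996, -0.085, 0.0], [-0.085, 0.996, 0.0], [-0.0, 0.0, -1.0]]
contact_force: [0.6, -0.2, 0.1]
grip_width: 0.354
grip_force: 0.0
```

Call:
apply_moves([
  [-0.3,[0,0.41,0],[0,0,0.05]],
  [-0.3,[0,0.81,0],[0,0,0.05]],
])

```text
t: 3.4
tcp_pos: [0.469, 0.0328, 0.3384]
tool_rot: [[-0.999, -0.047, 0.0], [-0.047, 0.999, 0.0], [-0.001, 0.0, -1.0]]
contact_force: [0.4, 0.0, -0.1]
grip_width: 0.348
grip_force: 0.0
```

Call:
apply_moves([
  [-0.3,[0.04,0.41,0],[0,0,0.05]],
  [-0.3,[0.04,0.81,0],[0,0,0.05]],
])

```text
t: 3.57
tcp_pos: [0.4604, 0.1137, 0.3386]
tool_rot: [[-1.0, -0.008, 0.001], [-0.008, 1.0, 0.0], [-0.001, 0.0, -1.0]]
contact_force: [0.6, -0.2, 0.7]
grip_width: 0.349
grip_force: 0.0
```

Call:
apply_moves([
  [-0.3,[0.07,0.4,0],[0,0,0.05]],
  [-0.3,[0.07,0.7,0],[0,0,0.05]],
  [-0.3,[0.07,0.81,0],[0,0,0.05]],
  [-0.3,[0.07,0.81,0],[0,0,0.05]],
  [-0.3,[0.07,0.81,0],[0,0,0.05]],
  [-0.3,[0.07,0.81,0],[0,0,0.05]],
])

```text
t: 4.07
tcp_pos: [0.4533, 0.1918, 0.3382]
tool_rot: [[-1.0, 0.026, -0.0], [0.026, 1.0, -0.001], [0.0, -0.001, -1.0]]
contact_force: [-0.0, -0.3, 0.1]
grip_width: 0.352
grip_force: 0.0
```

Run:
```python
from h import *
look("cage1");s=bot.state();print(s['t'],s['tcp_pos'],R.from_matrix(s['tool_rot']).as_euler('ZYX'),s['grip_width'])
```

```text
4.1167 [0.4534 0.1916 0.3383] [ 3.1147  0.     -3.1411] 0.3533926046613368
```

View pics/cage1.png

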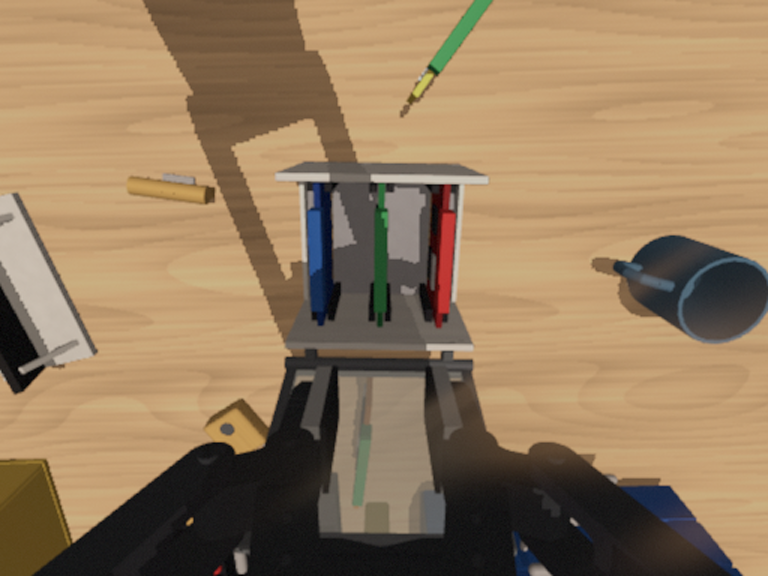

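The picture (at 1.5x) shows the green strip from (381,207) to (380,311) in the middle slot. The near wall top runs (278,178)-(487,181) and the far wall top (288,346)-(471,347). I fit the card and estimate the cover angle.

Run:
```python
from h import *
import pickle
S=viewer.get_calibration("scene");D=viewer.get_calibration("side");W=pickle.load(open("pics/cage1.pkl","rb"))
k=lambda x,y:(x/1.5-.17,y/1.5-.17)
walls=[((-65,-75,130),k(278,178)),((-65,75,130),k(487,181)),((65,-75,130),k(288,346)),((65,75,130),k(471,347))]
card=[((-40,0,120),k(381,207)),((40,0,120),k(380,311))]
o=[(S,[((-68,-75,130),(290.5,163)),((-68,75,130),(336,158.5)),((68,-75,0),(295.2,218)),((68,75,0),(340,213.6))]),
 (D,[((-68,-75,130),(276.5,232)),((-68,75,130),(241.7,278)),((62,-75,130),(231.5,209.3))])]
x0=[.465,.19,0,-.03]
v,r=fit([(W,walls+card)],x0);print("wrist",v,r)
v,r=fit([(W,walls+card)]+o,x0);print("all",v,r[:6])
v2,_=fit([(W,walls)],x0,);print("walls only",v2)
def f(t,pts=False):
    c,s=np.cos(t[0]),np.sin(t[0])
    P=np.array([[80-152*c,y,130+152*s] for y in(-73,73)])/1000
    w=P@R.from_euler('z',v[3]).as_matrix().T+[v[0],v[1],0]
    return np.concatenate([(proj(S,w)-[(308,178),(359.5,173.6)]).ravel(),(proj(D,w)-[(211.5,157.5),(np.nan,0)])[:1].ravel()])
q=least_squares(f,[1.7]);print("cover",q.x,q.fun)
s=bot.state();rot=R.from_matrix(s['tool_rot']);yaw=v[3]+np.pi
g=R.from_euler('z',v[3]).apply([0,0,0])+[v[0],v[1],0]
plan(s['tcp_pos'],rot,[(g+[0,0,.15],down(yaw)),(g+[0,0,.111],down(yaw))])
```

```text
wrist [ 0.4667  0.1902 -0.0062 -0.0408] [[-0.532   0.0479]
 [-0.0575  0.1389]
 [-0.8783 -1.7049]
 [ 1.0538 -0.7009]
 [ 0.4237  3.5631]
 [ 0.1138  0.2009]]
all [ 0.4659  0.1902 -0.0028 -0.0376] [[-1.4497 -0.211 ]
 [ 0.5187 -0.5649]
 [-1.2816 -0.9143]
 [ 1.8219 -0.2626]
 [ 0.3155  3.327 ]
 [ 0.219   0.6033]]
walls only [ 0.4671  0.1904 -0.006  -0.0401]
cover [1.7729] [-1.2346  0.214   0.513  -1.2428 -0.7083 -1.6281]
shift [-0.062 -0.005  0.941] turn [-0.     0.     0.007] rows 2.3
shift [-0.062 -0.005  0.941] turn [-0.     0.     0.007] rows 2.3
  at [0.4659 0.1902 0.15  ]
shift [0.   0.   0.39] turn [-0.  0.  0.] rows 0.9
  at [0.4659 0.1902 0.111 ]
```

Call:
apply_moves([
  [-0.3,[-0.03,0,0.3],[0,0,0]],
  [-0.3,[-0.06,0,0.65],[0,0,0.01]],
  [-0.3,[-0.06,0,0.94],[0,0,0.01]],
  [-0.3,[-0.06,0,0.94],[0,0,0.01]],
])

```text
t: 4.45
tcp_pos: [0.4562, 0.1903, 0.2375]
tool_rot: [[-0.999, 0.035, -0.01], [0.035, 0.999, -0.003], [0.01, -0.004, -1.0]]
contact_force: [-1.1, -0.9, -1.5]
grip_width: 0.352
grip_force: 0.0
```

Call:
apply_moves([
  [-0.3,[-0.03,0,0.3],[0,0,0]],
  [-0.3,[-0.06,0,0.6],[0,0,0.01]],
  [-0.3,[-0.06,0,0.85],[0,0,0.01]],
  [-0.3,[-0.06,0,0.94],[0,0,0.01]],
])

```text
t: 4.78
tcp_pos: [0.4641, 0.1911, 0.1481]
tool_rot: [[-0.999, 0.042, -0.004], [0.042, 0.999, -0.001], [0.004, -0.001, -1.0]]
contact_force: [-1.1, -0.8, -0.6]
grip_width: 0.354
grip_force: 0.0
```

Call:
apply_moves([
  [-0.3,[0,0,0.1],[0,0,0]],
  [-0.3,[0,0,0.2],[0,0,0]],
  [-0.3,[0,0,0.3],[0,0,0]],
  [-0.3,[0,0,0.39],[0,0,0]],
  [-0.3,[0,0,0.39],[0,0,0]],
  [-0.3,[0,0,0.39],[0,0,0]],
])

```text
t: 5.28
tcp_pos: [0.4649, 0.1926, 0.1112]
tool_rot: [[-0.999, 0.04, -0.001], [0.04, 0.999, -0.0], [0.001, -0.0, -1.0]]
contact_force: [-0.2, 0.1, 0.0]
grip_width: 0.351
grip_force: 0.0
```

Call:
apply_moves([
  [-0.5,[0,0,0],[0,0,0]],
  [-0.6,[0,0,0],[0,0,0]],
  [-0.7,[0,0,0],[0,0,0]],
  [-0.8,[0,0,0],[0,0,0]],
  [-0.9,[0,0,0],[0,0,0]],
  [-1,[0,0,0],[0,0,0]],
  [-1,[0,0,0],[0,0,0]],
  [-1,[0,0,0],[0,0,0]],
])

```text
t: 5.95
tcp_pos: [0.4656, 0.1924, 0.1121]
tool_rot: [[-0.999, 0.04, 0.001], [0.04, 0.999, -0.0], [-0.001, -0.0, -1.0]]
contact_force: [-0.9, -2.6, 4.9]
grip_width: 0.104
grip_force: 59.2
```

Call:
apply_moves([
  [-1,[0,0,-0.05],[0,0,0]],
  [-1,[0,0,-0.12],[0,0,0]],
  [-1,[0,0,-0.2],[0,0,0]],
  [-1,[0,0,-0.3],[0,0,0]],
  [-1,[0,0,-0.4],[0,0,0]],
  [-1,[0,0,-0.5],[0,0,0]],
  [-1,[0,0,-0.6],[0,0,0]],
  [-1,[0,0,-0.7],[0,0,0]],
  [-1,[0,0,-0.8],[0,0,0]],
  [-1,[0,0,-0.8],[0,0,0]],
])

```text
t: 6.78
tcp_pos: [0.4665, 0.1932, 0.1944]
tool_rot: [[-0.999, 0.04, 0.004], [0.04, 0.999, 0.001], [-0.004, 0.002, -1.0]]
contact_force: [1.0, 0.4, -0.8]
grip_width: 0.098
grip_force: 58.7
```

Call:
apply_moves([
  [-1,[0,0,-0.15],[0,0,0]],
  [-1,[0,0,-0.3],[0,0,0]],
  [-1,[0,0,-0.45],[0,0,0]],
  [-1,[0,0,-0.6],[0,0,0]],
  [-1,[0,0,-0.75],[0,0,0]],
  [-1,[0,0,-0.85],[0,0,0]],
  [-1,[0,0,-0.85],[0,0,0]],
  [-1,[0,0,-0.85],[0,0,0]],
  [-1,[0,0,-0.85],[0,0,0]],
])

```text
t: 7.53
tcp_pos: [0.4647, 0.1925, 0.2751]
tool_rot: [[-0.999, 0.04, -0.001], [0.04, 0.999, -0.0], [0.001, -0.0, -1.0]]
contact_force: [-0.7, -0.3, -1.4]
grip_width: 0.106
grip_force: 58.6
```

Run:
```python
from h import *
s=bot.state();print(s['t'],s['tcp_pos'],R.from_matrix(s['tool_rot']).as_euler('ZYX'),s['grip_width'],s['grip_force'],s['contact_force'])
cv2.imwrite("pics/l_s.png",viewer.snapshot("scene"));cv2.imwrite("pics/l_d.png",viewer.snapshot("side"))
a=cv2.imread("pics/l_s.png")[70:230,220:380];b=cv2.imread("pics/l_d.png")[120:300,160:340]
o=np.hstack([cv2.resize(a,(400,400),interpolation=2),cv2.resize(b,(400,400),interpolation=2)]);cv2.imwrite("pics/lift.png",o)
p0=s['tcp_pos'];rot=R.from_matrix(s['tool_rot'])
plan(p0,rot,[([.51,-.2,.29],down(np.pi+.212))])
```

```text
7.5333 [0.4647 0.1925 0.2751] [ 3.1014 -0.0015 -3.1411] 0.10570940721570181 58.642812967300415 [-0.6511 -0.3171 -1.4261]
shift [-0.153 -0.976 -0.037] turn [-0.   -0.   -0.08] rows 2.4
shift [-0.091 -0.984 -0.037] turn [-0.   -0.   -0.08] rows 2.4
shift [-0.029 -0.987 -0.037] turn [-0.   -0.   -0.08] rows 2.4
shift [ 0.034 -0.987 -0.037] turn [-0.   -0.   -0.08] rows 2.4
  at [ 0.51 -0.2   0.29]
```

View pics/lift.png

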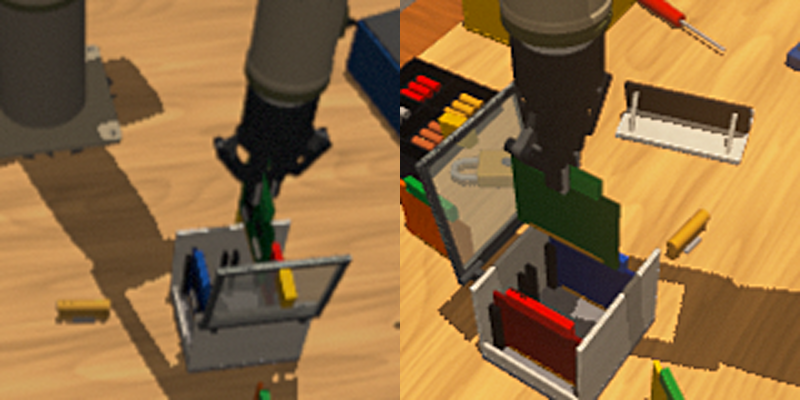

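The card hangs straight and is centred in the grip; the blue and red cards are still in place. Next I compute the carry and the tilted approach.

```bash
cat >> h.py <<'E'
ST=np.array([.518,-.2075]);SY=.212
def stand_pose(ys,zs,tilt=18,xs=0,L=.102):
    """TCP pose with card origin at stand (xs,ys,zs) m and card leaning tilt deg"""
    rz=R.from_euler('z',SY);rc=rz*R.from_euler('x',-np.radians(tilt))
    o=rz.apply([xs,ys,zs])+[*ST,0]
    rt=rc*R.from_matrix(np.diag([-1.,1,-1]))
    return o+rc.apply([0,0,L]),rt
E
python3 - <<'E'
from h import *
s=bot.state();p=s['tcp_pos'];r=R.from_matrix(s['tool_rot'])
up=np.array([0,np.sin(np.radians(18)),np.cos(np.radians(18))])
a=stand_pose(-.009,.012)
off=lambda d:(a[0]-a[1].apply([0,0,d]),a[1])
print(a[0],a[1].as_matrix())
plan(p,r,[off(.14),off(.03)])
E
```

```text
[ 0.5133 -0.1855  0.109 ] [[-0.9776 -0.2001  0.065 ]
 [-0.2104  0.9298 -0.3021]
 [ 0.     -0.309  -0.9511]]
shift [-0.133 -0.834  0.082] turn [ 0.099 -0.013 -0.079] rows 2.0
shift [-0.08  -0.832  0.148] turn [ 0.099 -0.013 -0.079] rows 2.0
shift [-0.026 -0.821  0.213] turn [ 0.099 -0.013 -0.079] rows 2.0
shift [ 0.027 -0.802  0.277] turn [ 0.099 -0.013 -0.079] rows 2.0
  at [ 0.5042 -0.1432  0.2422]
shift [-0.    0.    0.55] turn [-0.  0.  0.] rows 1.3
shift [-0.    0.    0.55] turn [-0.  0.  0.] rows 1.3
  at [ 0.5113 -0.1764  0.1375]
```

Call:
apply_moves([
  [-1,[-0.03,-0.16,0.01],[0.02,0,-0.02]],
  [-1,[-0.07,-0.4,0.03],[0.05,-0.01,-0.04]],
  [-1,[-0.1,-0.62,0.06],[0.08,-0.01,-0.06]],
  [-1,[-0.13,-0.83,0.08],[0.1,-0.01,-0.08]],
])

```text
t: 7.97
tcp_pos: [0.4742, 0.1082, 0.2671]
tool_rot: [[-1.0, -0.024, 0.005], [-0.024, 0.996, -0.08], [-0.004, -0.08, -0.997]]
contact_force: [0.8, 1.1, -1.8]
grip_width: 0.105
grip_force: 58.7
```

Call:
apply_moves([
  [-1,[-0.02,-0.22,0.04],[0.02,0,-0.02]],
  [-1,[-0.04,-0.44,0.08],[0.05,0,-0.04]],
  [-1,[-0.06,-0.64,0.11],[0.08,-0.01,-0.06]],
  [-1,[-0.08,-0.83,0.15],[0.1,-0.01,-0.08]],
])

```text
t: 8.3
tcp_pos: [0.4843, 0.0244, 0.2589]
tool_rot: [[-0.996, -0.085, 0.018], [-0.087, 0.984, -0.157], [-0.004, -0.158, -0.987]]
contact_force: [-0.3, -0.3, -1.3]
grip_width: 0.102
grip_force: 58.7
```

Call:
apply_moves([
  [-1,[-0.01,-0.22,0.06],[0.02,0,-0.02]],
  [-1,[-0.01,-0.44,0.11],[0.05,0,-0.04]],
  [-1,[-0.02,-0.64,0.16],[0.08,-0.01,-0.06]],
  [-1,[-0.03,-0.82,0.21],[0.1,-0.01,-0.08]],
])

```text
t: 8.63
tcp_pos: [0.4945, -0.0594, 0.251]
tool_rot: [[-0.989, -0.145, 0.035], [-0.149, 0.961, -0.232], [0.0, -0.235, -0.972]]
contact_force: [-0.0, 0.2, -1.2]
grip_width: 0.102
grip_force: 58.7
```

Call:
apply_moves([
  [-1,[0.01,-0.22,0.08],[0.02,0,-0.02]],
  [-1,[0.01,-0.44,0.15],[0.05,0,-0.04]],
  [-1,[0.02,-0.64,0.22],[0.08,-0.01,-0.06]],
  [-1,[0.03,-0.75,0.26],[0.1,-0.01,-0.08]],
  [-1,[0.03,-0.8,0.28],[0.1,-0.01,-0.08]],
  [-1,[0.03,-0.8,0.28],[0.1,-0.01,-0.08]],
  [-1,[0.03,-0.8,0.28],[0.1,-0.01,-0.08]],
  [-1,[0.03,-0.8,0.28],[0.1,-0.01,-0.08]],
])

```text
t: 9.3
tcp_pos: [0.5047, -0.1413, 0.2436]
tool_rot: [[-0.978, -0.203, 0.057], [-0.211, 0.929, -0.304], [0.008, -0.309, -0.951]]
contact_force: [-0.5, 0.5, -1.6]
grip_width: 0.102
grip_force: 58.7
```

Run:
```python
from h import *
s=bot.state();p=s['tcp_pos'];r=R.from_matrix(s['tool_rot']);print(s['t'],p,s['grip_width'],s['contact_force'])
a=stand_pose(-.009,.012)
print(((a[1].inv()*r).as_rotvec()))
look("over")
plan(p,r,[(a[0]-a[1].apply([0,0,.085]),a[1]),(a[0]-a[1].apply([0,0,.03]),a[1])])
import pickle
c=pickle.load(open("pics/over.pkl","rb"))
# overlay: predicted card lower edge & stand lines
im=cv2.imread("pics/over_raw.png")
tc=lambda q:r.apply(np.array(q)/1000)+p
card=proj(c,np.array([tc((60,-2.5,102)),tc((-60,-2.5,102)),tc((60,2.5,102)),tc((-60,2.5,102))]))
rz=R.from_euler('z',SY);sp=lambda q:rz.apply(np.array(q)/1000)+[*ST,0]
st=proj(c,np.array([sp(q) for q in((-90,-35,10),(90,-35,10),(-90,65,10),(90,65,10),(-90,19.5,70),(90,19.5,70),(-90,27,67.5),(90,27,67.5))]))
big=cv2.resize(im,(768,576),interpolation=2)
for P,col in((card,(255,0,255)),(st,(0,0,255))):
    for i in range(0,len(P),2):cv2.line(big,tuple((P[i]*1.5).astype(int)),tuple((P[i+1]*1.5).astype(int)),col,1)
cv2.imwrite("pics/over_o.png",big)
```

```text
9.3 [ 0.5047 -0.1413  0.2436] 0.10169733153654117 [-0.5384  0.5052 -1.597 ]
[-0.0002  0.0077 -0.0026]
shift [ 0.005 -0.012  0.569] turn [ 0.    -0.01   0.003] rows 1.4
  at [ 0.5077 -0.1598  0.1898]
shift [-0.   -0.    0.55] turn [0. 0. 0.] rows 1.3
  at [ 0.5113 -0.1764  0.1375]
```

View pics/over_o.png

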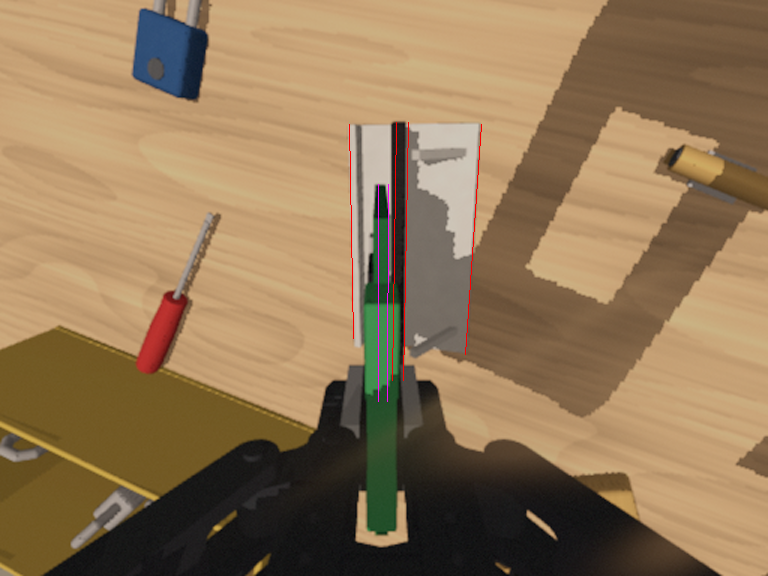

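The overlay shows the stand fit within about 1 px, and the card's lower edge starts at (381,185) as predicted. I lower it along the lean.

Call:
apply_moves([
  [-1,[0,0,0.15],[0,-0.01,0]],
  [-1,[0,-0.01,0.35],[0,-0.01,0]],
  [-1,[0,-0.01,0.57],[0,-0.01,0]],
  [-1,[0,-0.01,0.8],[0,-0.01,0]],
  [-1,[0,-0.01,0.97],[0,-0.01,0]],
  [-1,[0,-0.01,0.97],[0,-0.01,0]],
])

```text
t: 9.85
tcp_pos: [0.5081, -0.1719, 0.1475]
tool_rot: [[-0.977, -0.204, 0.059], [-0.213, 0.93, -0.301], [0.006, -0.307, -0.952]]
contact_force: [-0.2, -0.9, -2.3]
grip_width: 0.107
grip_force: 58.6
```

Call:
apply_moves([
  [-1,[0,0,0.06],[0,0,0]],
  [-1,[0,0,0.13],[0,0,0]],
  [-1,[0,0,0.2],[0,0,0]],
  [-1,[0,0,0.27],[0,0,0]],
  [-1,[0,0,0.33],[0,0,0]],
  [-1,[0,0,0.36],[0,0,0]],
  [-1,[0,0,0.38],[0,0,0]],
  [-1,[0,0,0.38],[0,0,0]],
  [-1,[0,0,0.38],[0,0,0]],
])

```text
t: 10.6
tcp_pos: [0.5129, -0.1841, 0.1156]
tool_rot: [[-0.977, -0.202, 0.065], [-0.213, 0.929, -0.303], [0.001, -0.31, -0.951]]
contact_force: [1.2, 0.2, -1.8]
grip_width: 0.102
grip_force: 58.8
```

```bash
cat >> h.py <<'E'
def card():
    s=bot.state();r=R.from_matrix(s['tool_rot']);o=s['tcp_pos']+r.apply([0,0,.102])
    rz=R.from_euler('z',SY).inv()
    print("t %.2f"%s['t'],"card in stand mm",rz.apply(o-[*ST,0])*1000,"F stand",rz.apply(s['contact_force']),s['grip_width'],s['wrist_torque'])
E
python3 -c "
from h import *
card()"
```

```text
t 10.60 card in stand mm [-0.0804 -7.6265 18.642 ] F stand [ 1.2312 -0.0291 -1.7518] 0.10244933541745906 [ 0.2718  0.0336 -0.0616]
```

Call:
apply_moves([
  [-1,[0,0,0.015],[0,0,0]],
  [-1,[0,0,0.03],[0,0,0]],
  [-1,[0,0,0.045],[0,0,0]],
  [-1,[0,0,0.05],[0,0,0]],
  [-1,[0,0,0.05],[0,0,0]],
  [-1,[0,0,0.05],[0,0,0]],
])

```text
t: 11.1
tcp_pos: [0.5131, -0.1856, 0.1107]
tool_rot: [[-0.977, -0.203, 0.065], [-0.213, 0.929, -0.303], [0.001, -0.31, -0.951]]
contact_force: [-0.3, -0.6, -1.0]
grip_width: 0.11
grip_force: 58.8
```

```bash
python3 -c "
from h import *
card()"
```

```text
t 11.10 card in stand mm [-0.1939 -9.1198 13.7486] F stand [-0.4488 -0.5369 -0.9928] 0.1095268363105983 [ 0.2187  0.0662 -0.0022]
```

Call:
apply_moves([
  [-1,[0,0.01,-0.003],[0,0,0]],
  [-1,[0,0.02,-0.006],[0,0,0]],
  [-1,[0,0.03,-0.009],[0,0,0]],
  [-1,[0,0.04,-0.012],[0,0,0]],
  [-1,[0,0.04,-0.012],[0,0,0]],
  [-1,[0,0.04,-0.012],[0,0,0]],
])

```text
t: 11.6
tcp_pos: [0.5123, -0.1814, 0.1107]
tool_rot: [[-0.977, -0.203, 0.065], [-0.213, 0.929, -0.303], [0.001, -0.31, -0.951]]
contact_force: [0.5, -0.0, -1.2]
grip_width: 0.103
grip_force: 58.8
```

Call:
apply_moves([
  [-1,[0,0,0.01],[0,0,0]],
  [-1,[0,0,0.02],[0,0,0]],
  [-1,[0,0,0.02],[0,0,0]],
  [-1,[0,0,0.02],[0,0,0]],
])

```text
t: 11.93
tcp_pos: [0.5123, -0.1821, 0.1086]
tool_rot: [[-0.977, -0.203, 0.065], [-0.213, 0.929, -0.303], [0.001, -0.309, -0.951]]
contact_force: [-0.2, 0.2, -1.4]
grip_width: 0.106
grip_force: 58.8
```

```bash
python3 -c "
from h import *
card()"
```

```text
t 11.93 card in stand mm [-0.3137 -5.5572 11.6096] F stand [-0.1715  0.2813 -1.3984] 0.106291027902389 [0.2522 0.0903 0.0371]
```

Call:
apply_moves([
  [-1,[0,0,0.005],[0,0,0]],
  [-1,[0,0,0.01],[0,0,0]],
  [-1,[0,0,0.015],[0,0,0]],
  [-1,[0,0,0.015],[0,0,0]],
  [-1,[0,0,0.015],[0,0,0]],
])

```text
t: 12.35
tcp_pos: [0.5126, -0.1826, 0.1076]
tool_rot: [[-0.977, -0.202, 0.065], [-0.213, 0.929, -0.303], [0.001, -0.31, -0.951]]
contact_force: [-3.0, 0.2, 2.6]
grip_width: 0.107
grip_force: 59.3
```

Call:
apply_moves([
  [-1,[0,0.01,-0.003],[0,0,0]],
  [-1,[0,0.02,-0.006],[0,0,0]],
  [-1,[0,0.02,-0.006],[0,0,0]],
  [-1,[0,0.02,-0.006],[0,0,0]],
])

```text
t: 12.68
tcp_pos: [0.5123, -0.1806, 0.1075]
tool_rot: [[-0.977, -0.203, 0.066], [-0.213, 0.929, -0.303], [0.0, -0.31, -0.951]]
contact_force: [-0.3, -0.8, 1.1]
grip_width: 0.109
grip_force: 59.1
```

```bash
python3 -c "
from h import *
card()"
```

```text
t 12.68 card in stand mm [ 0.081  -4.1148 10.5424] F stand [-0.443  -0.7031  1.139 ] 0.10919297299459603 [-0.1056 -0.0319 -0.0236]
```

Call:
apply_moves([
  [-1,[0,0.005,-0.001],[0,0,0]],
  [-1,[0,0.01,-0.003],[0,0,0]],
  [-1,[0,0.015,-0.004],[0,0,0]],
  [-1,[0,0.015,-0.004],[0,0,0]],
  [-1,[0,0.015,-0.004],[0,0,0]],
])

```text
t: 13.1
tcp_pos: [0.5119, -0.1791, 0.1074]
tool_rot: [[-0.977, -0.203, 0.065], [-0.213, 0.929, -0.303], [0.001, -0.31, -0.951]]
contact_force: [0.4, -2.4, 1.8]
grip_width: 0.101
grip_force: 59.2
```

```bash
python3 -c "
from h import *
card()
look('plc')"
```

```text
t 13.10 card in stand mm [ 0.0146 -2.6113 10.4441] F stand [-0.07   -2.4398  1.825 ] 0.10087947819837438 [-0.4517 -0.0971  0.0202]
```

View pics/plc.png

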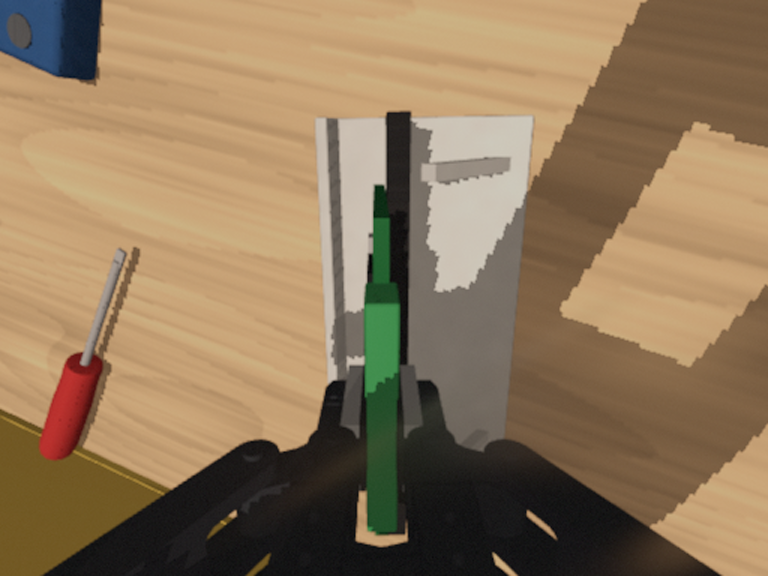

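The card is flush on the black backrest (card edge at (381,190-280), backrest at x≈388-408), with foot and back both in light contact. I release and back off along the lean.

Call:
apply_moves([
  [-0.75,[0,0,0],[0,0,0]],
  [-0.7,[0,0,0],[0,0,0]],
  [-0.6,[0,0,0],[0,0,0]],
  [-0.5,[0,0,0],[0,0,0]],
  [-0.4,[0,0,0],[0,0,0]],
  [-0.3,[0,0,0],[0,0,0]],
  [-0.3,[0,0,0],[0,0,0]],
  [-0.3,[0,0,0],[0,0,0]],
])

```text
t: 13.82
tcp_pos: [0.5117, -0.179, 0.1072]
tool_rot: [[-0.977, -0.203, 0.065], [-0.213, 0.929, -0.303], [0.001, -0.31, -0.951]]
contact_force: [-0.6, -1.2, -0.4]
grip_width: 0.349
grip_force: 0.0
```

Call:
apply_moves([
  [-0.3,[0,0,-0.05],[0,0,0]],
  [-0.3,[0,0,-0.12],[0,0,0]],
  [-0.3,[0,0,-0.2],[0,0,0]],
  [-0.3,[0,0,-0.35],[0,0,0]],
  [-0.3,[0,0,-0.55],[0,0,0]],
  [-0.3,[0,0,-0.8],[0,0,0]],
  [-0.3,[0,0,-1],[0,0,0]],
  [-0.3,[0,0,-1],[0,0,0]],
  [-0.3,[0,0,-1],[0,0,0]],
])

```text
t: 14.57
tcp_pos: [0.5065, -0.1485, 0.2049]
tool_rot: [[-0.977, -0.202, 0.069], [-0.214, 0.929, -0.303], [-0.003, -0.311, -0.95]]
contact_force: [-0.1, -0.6, 0.1]
grip_width: 0.348
grip_force: 0.0
```

```bash
cat >> h.py <<'E'
CG=np.array([.4662,.1915]);CY=-.039
def tab(th,along=.134,out=.031,below=.002):
    """TCP position for gripping the tab at cover angle th, tool down"""
    c,s=np.cos(th),np.sin(th)
    g=np.array([.080-along*c+out*s,0,.130+along*s+out*c])
    return R.from_euler('z',CY).apply(g)+[*CG,-below]
E
python3 - <<'E'
from h import *
s=bot.state();print(s['t'],s['tcp_pos'],s['contact_force'],s['grip_width'])
look("rel")
a=cv2.imread("pics/rel_raw.png")
cv2.imwrite("pics/r_s.png",viewer.snapshot("scene"));cv2.imwrite("pics/r_d.png",viewer.snapshot("side"))
sc=cv2.imread("pics/r_s.png")[150:270,280:380];sd=cv2.imread("pics/r_d.png")[140:270,150:330]
o=np.zeros((600,800,3),np.uint8);o[:300,:400]=cv2.resize(a,(400,300),interpolation=3)
o[:300,400:]=cv2.resize(cv2.imread("pics/r_s.png")[160:280,140:300],(400,300),interpolation=2)
o[300:,:360]=cv2.resize(sc,(360,300),interpolation=2);o[300:,360:775]=cv2.resize(sd,(415,300),interpolation=2)
cv2.imwrite("pics/rel_o.png",o)
print("tab at 1.77",tab(1.77),"1.7",tab(1.7))
E
```

```text
14.5667 [ 0.5065 -0.1485  0.2049] [-0.0996 -0.5962  0.058 ] 0.3477158849533567
tab at 1.77 [0.603  0.1862 0.2532] 1.7 [0.5941 0.1865 0.2569]
```

View pics/rel_o.png

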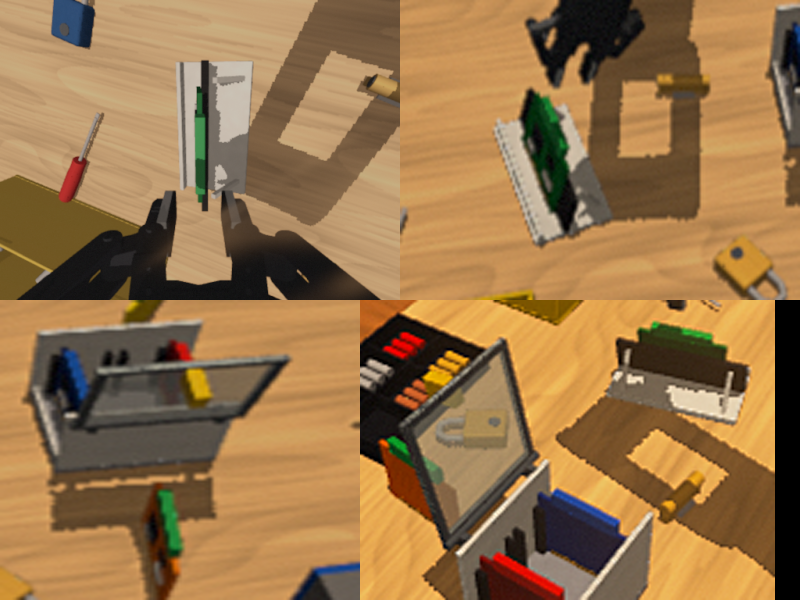

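The wrist and scene crops show the card leaning on the black backrest, centred on the stand; blue and red are still in the cage. The yellow tab is mid-cover at scene (334,185). I refine the cover angle from the tab and plan the way to it.

Run:
```python
from h import *
S=viewer.get_calibration("scene");im=cv2.imread("pics/r_s.png")
m=np.zeros(im.shape[:2],np.uint8);hsv=cv2.cvtColor(im,cv2.COLOR_BGR2HSV)
m[172:198,325:345]=(cv2.inRange(hsv,(20,180,90),(32,255,255)))[172:198,325:345]
ys,xs=np.nonzero(m);print(len(xs),xs.min(),xs.max(),ys.min(),ys.max(),xs.mean(),ys.mean())
def hull(th,dy):
    c,s=np.cos(th),np.sin(th);P=[]
    for al in(.120,.148):
        for o in(.006,.042):
            for y in(-.007,.007):P.append([.080-al*c+o*s,y+dy,.130+al*s+o*c])
    w=R.from_euler('z',CY).apply(P)+[*CG,0];return cv2.convexHull(proj(S,w).astype(np.float32))
best=[]
for th in np.arange(1.5,1.86,.02):
    for dy in np.arange(-.012,.013,.003):
        k=np.zeros(im.shape[:2],np.uint8);cv2.fillConvexPoly(k,np.round(hull(th,dy)*16).astype(np.int32),255,shift=4)
        best.append(((k>0)&(m>0)).sum()/((k>0)|(m>0)).sum());best[-1]=(best[-1],th,dy)
print(np.array(sorted(best)[-8:]))
s=bot.state()
plan(s['tcp_pos'],R.from_matrix(s['tool_rot']),[([.53,-.05,.36],down(np.pi+.06)),(tab(1.75)+[0,0,.12],down(np.pi+CY))])
```

```text
67 331 338 177 189 334.7014925373134 183.11940298507463
[[ 0.4558  1.76   -0.003 ]
 [ 0.4589  1.66    0.006 ]
 [ 0.4589  1.68   -0.    ]
 [ 0.4589  1.72   -0.    ]
 [ 0.4589  1.72    0.003 ]
 [ 0.4589  1.74   -0.    ]
 [ 0.4653  1.74    0.003 ]
 [ 0.4685  1.74   -0.003 ]]
shift [-0.227  0.188 -0.895] turn [-0.2    0.014  0.098] rows 2.3
shift [-0.197  0.342 -0.856] turn [-0.2    0.014  0.098] rows 2.3
  at [ 0.53 -0.05  0.36]
shift [-0.282  0.772 -0.048] turn [ 0.    -0.     0.042] rows 2.0
shift [-0.256  0.781 -0.048] turn [ 0.    -0.     0.042] rows 2.0
shift [-0.23   0.789 -0.048] turn [ 0.    -0.     0.042] rows 2.0
  at [0.6005 0.1863 0.3743]
```

Call:
apply_moves([
  [-0.3,[-0.08,0.06,-0.3],[-0.07,0,0.03]],
  [-0.3,[-0.15,0.13,-0.6],[-0.14,0.01,0.07]],
  [-0.3,[-0.23,0.19,-0.9],[-0.2,0.01,0.1]],
  [-0.3,[-0.23,0.19,-0.9],[-0.2,0.01,0.1]],
])

```text
t: 15.05
tcp_pos: [0.5206, -0.0982, 0.2875]
tool_rot: [[-0.991, -0.13, 0.038], [-0.135, 0.979, -0.152], [-0.017, -0.156, -0.988]]
contact_force: [0.9, -0.3, 1.2]
grip_width: 0.352
grip_force: 0.0
```

Call:
apply_moves([
  [-0.3,[-0.07,0.12,-0.3],[-0.07,0,0.03]],
  [-0.3,[-0.13,0.23,-0.6],[-0.14,0.01,0.07]],
  [-0.3,[-0.2,0.34,-0.86],[-0.2,0.01,0.1]],
  [-0.3,[-0.2,0.34,-0.86],[-0.2,0.01,0.1]],
])

```text
t: 15.38
tcp_pos: [0.5325, -0.049, 0.3664]
tool_rot: [[-0.998, -0.056, 0.014], [-0.056, 0.998, 0.003], [-0.014, 0.002, -1.0]]
contact_force: [0.5, -0.4, 1.4]
grip_width: 0.355
grip_force: 0.0
```

Call:
apply_moves([
  [-0.3,[-0.14,0.39,-0.02],[0,0,0.02]],
  [-0.3,[-0.28,0.77,-0.05],[0,0,0.04]],
  [-0.3,[-0.28,0.77,-0.05],[0,0,0.04]],
])

```text
t: 15.63
tcp_pos: [0.5549, 0.0337, 0.3656]
tool_rot: [[-1.0, -0.029, 0.007], [-0.029, 1.0, 0.003], [-0.007, 0.003, -1.0]]
contact_force: [0.7, 0.0, 0.8]
grip_width: 0.354
grip_force: 0.0
```

Call:
apply_moves([
  [-0.3,[-0.13,0.39,-0.02],[0,0,0.02]],
  [-0.3,[-0.26,0.78,-0.05],[0,0,0.04]],
  [-0.3,[-0.26,0.78,-0.05],[0,0,0.04]],
])

```text
t: 15.88
tcp_pos: [0.5785, 0.1129, 0.3702]
tool_rot: [[-1.0, 0.002, 0.006], [0.002, 1.0, 0.003], [-0.006, 0.003, -1.0]]
contact_force: [1.0, -0.0, 0.1]
grip_width: 0.351
grip_force: 0.0
```

Call:
apply_moves([
  [-0.3,[-0.12,0.39,-0.02],[0,0,0.02]],
  [-0.3,[-0.23,0.79,-0.05],[0,0,0.04]],
  [-0.3,[-0.23,0.79,-0.05],[0,0,0.04]],
  [-0.3,[-0.23,0.79,-0.05],[0,0,0.04]],
  [-0.3,[-0.23,0.79,-0.05],[0,0,0.04]],
])

```text
t: 16.3
tcp_pos: [0.6012, 0.186, 0.3759]
tool_rot: [[-0.999, 0.036, 0.006], [0.036, 0.999, -0.0], [-0.006, -0.0, -1.0]]
contact_force: [-0.1, -0.5, 0.6]
grip_width: 0.351
grip_force: 0.0
```

Run:
```python
from h import *
s=bot.state();r=R.from_matrix(s['tool_rot']);print(s['t'],s['tcp_pos'],r.as_euler('ZYX'),s['contact_force'])
look("tab");c=viewer.get_calibration("wrist")
th=1.74;b=cv2.imread("pics/tab.png");co,si=np.cos(th),np.sin(th)
for al,os in((.148,(.006,.042)),(.120,(.006,.042))):
    P=[[.080-al*co+o*si,y,.130+al*si+o*co] for o,y in((os[0],-.007),(os[1],-.007),(os[1],.007),(os[0],.007))]
    q=(proj(c,R.from_euler('z',CY).apply(P)+[*CG,0])*1.5).astype(int);cv2.polylines(b,[q.reshape(-1,1,2)],True,(0,0,255),1)
P=[[.080-.152*co,y,.130+.152*si] for y in(-.073,.073)]
q=(proj(c,R.from_euler('z',CY).apply(P)+[*CG,0])*1.5).astype(int);cv2.line(b,tuple(q[0]),tuple(q[1]),(255,0,255),1)
cv2.imwrite("pics/tab_o.png",b)
plan(s['tcp_pos'],r,[(tab(1.74),down(np.pi+CY))])
```

```text
16.3 [0.6012 0.186  0.3759] [ 3.1057  0.0059 -3.1415] [-0.0695 -0.4675  0.5549]
shift [0.014 0.001 0.605] turn [-0.     0.004  0.002] rows 1.5
shift [0.012 0.001 0.605] turn [-0.     0.004  0.002] rows 1.5
  at [0.5992 0.1863 0.2549]
```

View pics/tab_o.png

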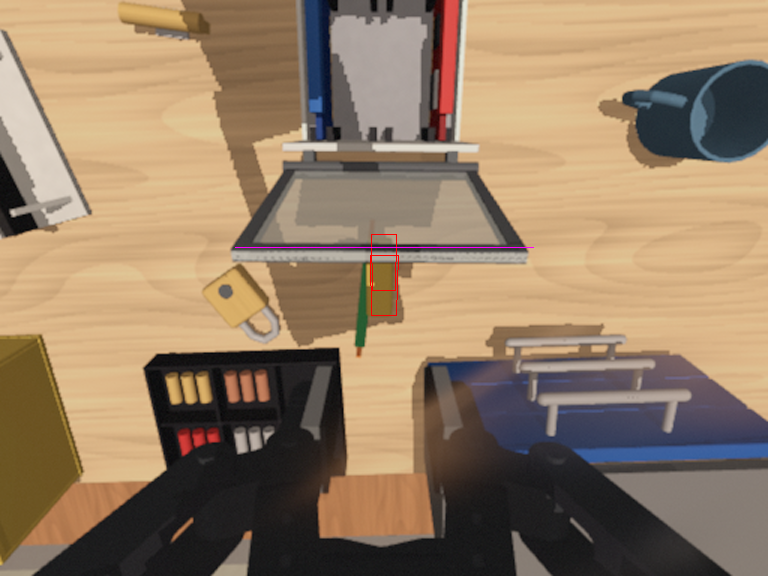

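The tab projects where it is seen (372-398, 255-317) and the free edge matches at row 247, so θ≈1.74. I descend and pinch it.

Call:
apply_moves([
  [-0.3,[0,0,0.3],[0,0,0]],
  [-0.3,[0.01,0,0.6],[0,0,0]],
  [-0.3,[0.02,0,0.9],[0,0,0]],
  [-0.3,[0.02,0,1],[0,0,0]],
  [-0.3,[0.02,0,1],[0,0,0]],
])

```text
t: 16.77
tcp_pos: [0.5984, 0.1847, 0.2737]
tool_rot: [[-0.999, 0.038, 0.002], [0.038, 0.999, -0.001], [-0.002, -0.001, -1.0]]
contact_force: [-0.9, 0.3, -0.4]
grip_width: 0.346
grip_force: 0.0
```

Call:
apply_moves([
  [-0.3,[0,0,0.1],[0,0,0]],
  [-0.3,[0,0,0.2],[0,0,0]],
  [-0.3,[0,0,0.21],[0,0,0]],
  [-0.3,[0,0,0.21],[0,0,0]],
  [-0.3,[0,0,0.21],[0,0,0]],
])

```text
t: 17.18
tcp_pos: [0.6008, 0.1865, 0.2576]
tool_rot: [[-0.999, 0.037, 0.009], [0.037, 0.999, 0.001], [-0.009, 0.002, -1.0]]
contact_force: [0.1, -0.1, 0.5]
grip_width: 0.349
grip_force: 0.0
```

Call:
apply_moves([
  [-0.4,[0,0,0],[0,0,0]],
  [-0.5,[0,0,0],[0,0,0]],
  [-0.6,[0,0,0],[0,0,0]],
  [-0.7,[0,0,0],[0,0,0]],
  [-0.8,[0,0,0],[0,0,0]],
  [-1,[0,0,0],[0,0,0]],
  [-1,[0,0,0],[0,0,0]],
  [-1,[0,0,0],[0,0,0]],
])

```text
t: 17.85
tcp_pos: [0.6009, 0.1849, 0.2574]
tool_rot: [[-0.999, 0.038, 0.009], [0.038, 0.999, -0.001], [-0.009, -0.001, -1.0]]
contact_force: [0.0, -6.7, 2.2]
grip_width: 0.155
grip_force: 58.5
```

Run:
```python
from h import *
s=bot.state();p=s['tcp_pos'];r=R.from_matrix(s['tool_rot']);print(s['t'],p,s['grip_width'],s['grip_force'],s['contact_force'])
q=R.from_euler('z',-CY).apply(p-[*CG,0])+[0,0,.002];d=q-[.08,0,.13];rad=np.hypot(d[0],d[2]);print("rad",rad,"y",q[1])
phi0=np.arctan2(d[2],d[0]) # angle of grip from +x; closes to pi - atan(out/along)
th=1.74;off=phi0-(np.pi-th);print("off",off)  # grip angle = pi-th+off
al,out=rad*np.cos(off),-rad*np.sin(off);print(al,out)
ths=np.arange(1.74,-.001,-.0435)
P=np.array([tab(t,al,out) for t in ths]); D=(P-P[0])
L=r.inv().apply(D)/.1
# chunks of rows: reset whenever within a call
i=0
while i<len(ths)-1:
    j=i+1
    rows=[]
    while j<len(ths) and j-i<=20 and np.abs(L[j]-L[i]).max()<=1: rows.append((L[j]-L[i]).round(3).tolist()); j+=1
    print(round(ths[i],3),'->',round(ths[j-1],3),rows); i=j-1
```

```text
17.85 [0.6009 0.1849 0.2574] 0.1548450383693264 58.51319432258606 [ 0.0488 -6.6701  2.1835]
rad 0.14054989863158812 y -0.0013144446116372882
off -0.2315528182160529
0.13679879241165205 0.03225468028152551
1.74 -> 1.044 [[0.057, 0.0, -0.023], [0.114, 0.0, -0.044], [0.173, 0.0, -0.062], [0.232, 0.0, -0.078], [0.291, 0.0, -0.091], [0.352, 0.0, -0.101], [0.412, 0.0, -0.109], [0.473, 0.0, -0.114], [0.534, 0.0, -0.116], [0.595, 0.0, -0.116], [0.656, 0.0, -0.113], [0.717, 0.0, -0.108], [0.778, 0.001, -0.099], [0.838, 0.001, -0.089], [0.898, 0.001, -0.075], [0.957, 0.001, -0.059]]
1.044 -> 0.174 [[0.058, 0.0, 0.019], [0.116, 0.0, 0.04], [0.172, 0.0, 0.063], [0.227, 0.0, 0.089], [0.282, 0.0, 0.117], [0.335, 0.0, 0.148], [0.386, 0.0, 0.181], [0.436, 0.0, 0.216], [0.484, 0.001, 0.253], [0.531, 0.001, 0.293], [0.576, 0.001, 0.334], [0.619, 0.001, 0.377], [0.661, 0.001, 0.422], [0.7, 0.001, 0.469], [0.737, 0.001, 0.518], [0.772, 0.001, 0.568], [0.805, 0.001, 0.619], [0.836, 0.001, 0.672], [0.864, 0.001, 0.727], [0.89, 0.001, 0.782]]
0.174 -> -0.0 [[0.023, 0.0, 0.056], [0.044, 0.0, 0.114], [0.063, 0.0, 0.172], [0.079, 0.0, 0.231]]
```

Call:
apply_moves([
  [-1,[0.02,-0.01,-0.01],[0,0,0]],
  [-1,[0.06,-0.015,-0.025],[0,0,0]],
  [-1,[0.115,-0.015,-0.045],[0,0,0]],
  [-1,[0.17,-0.015,-0.06],[0,0,0]],
  [-1,[0.23,-0.015,-0.08],[0,0,0]],
  [-1,[0.29,-0.015,-0.09],[0,0,0]],
  [-1,[0.35,-0.015,-0.1],[0,0,0]],
  [-1,[0.41,-0.015,-0.11],[0,0,0]],
  [-1,[0.475,-0.015,-0.115],[0,0,0]],
  [-1,[0.535,-0.015,-0.115],[0,0,0]],
  [-1,[0.535,-0.015,-0.115],[0,0,0]],
  [-1,[0.535,-0.015,-0.115],[0,0,0]],
])

```text
t: 18.85
tcp_pos: [0.5472, 0.1871, 0.2688]
tool_rot: [[-0.999, 0.037, 0.01], [0.037, 0.999, 0.002], [-0.01, 0.002, -1.0]]
contact_force: [1.1, -0.5, 5.4]
grip_width: 0.153
grip_force: 59.5
```

```bash
cat >> h.py <<'E'
def cov(step=.0435,rad=.1405,off=-.2316,end=0.,adj=0.):
    s=bot.state();p=s['tcp_pos'];r=R.from_matrix(s['tool_rot'])
    q=R.from_euler('z',-CY).apply(p-[*CG,0])+[0,0,.002];d=q-[.08,0,.13]
    th=np.pi-np.arctan2(d[2],d[0])+off
    print("t",s['t'],p,"th",th,"rad",np.hypot(d[0],d[2]),"F",s['contact_force'],"tau",s['wrist_torque'],s['grip_width'],s['grip_force'],r.as_euler('ZYX'))
    ths=np.arange(th,end-step/2,-step);P=np.array([tab(t,rad*np.cos(off),-rad*np.sin(off)) for t in ths])
    L=r.inv().apply(P-P[0])/.1
    for i in range(1,min(21,len(ths))):
        if np.abs(L[i]).max()>1:break
        print(round(ths[i],3),L[i].round(3).tolist())
E
python3 -c "
from h import *
cov()"
```

```text
t 18.85 [0.5472 0.1871 0.2688] th 1.3470389981342894 rad 0.14082180255358878 F [ 1.0913 -0.4814  5.3719] tau [-0.1547 -0.5004 -0.2669] 0.15296542747335357 59.50627326965332 [3.1048 0.01   3.1397]
1.304 [0.061, 0.0, 0.0]
1.26 [0.122, 0.0, 0.003]
1.217 [0.183, 0.0, 0.009]
1.173 [0.244, 0.001, 0.017]
1.13 [0.304, 0.001, 0.028]
1.086 [0.363, 0.001, 0.041]
1.043 [0.422, 0.001, 0.057]
0.999 [0.481, 0.001, 0.076]
0.956 [0.538, 0.001, 0.097]
0.912 [0.594, 0.001, 0.12]
0.869 [0.65, 0.001, 0.146]
0.825 [0.704, 0.001, 0.175]
0.782 [0.757, 0.001, 0.205]
0.738 [0.808, 0.001, 0.238]
0.695 [0.858, 0.001, 0.273]
0.651 [0.907, 0.001, 0.311]
0.608 [0.953, 0.001, 0.35]
0.564 [0.998, 0.001, 0.391]
```

Call:
apply_moves([
  [-1,[0.03,0,-0.005],[0,0,0]],
  [-1,[0.075,0,-0.005],[0,0,0]],
  [-1,[0.12,0,0],[0,0,0]],
  [-1,[0.18,0,0.005],[0,0,0]],
  [-1,[0.24,0,0.01],[0,0,0]],
  [-1,[0.3,0,0.02],[0,0,0]],
  [-1,[0.36,0,0.035],[0,0,0]],
  [-1,[0.42,0,0.05],[0,0,0]],
  [-1,[0.48,0,0.07],[0,0,0]],
  [-1,[0.54,0,0.09],[0,0,0]],
  [-1,[0.595,0,0.115],[0,0,0]],
  [-1,[0.65,0,0.14],[0,0,0]],
  [-1,[0.705,0,0.17],[0,0,0]],
  [-1,[0.755,0,0.2],[0,0,0]],
  [-1,[0.81,0,0.235],[0,0,0]],
  [-1,[0.81,0,0.235],[0,0,0]],
  [-1,[0.81,0,0.235],[0,0,0]],
])

```text
t: 20.27
tcp_pos: [0.4652, 0.1905, 0.2441]
tool_rot: [[-0.999, 0.036, 0.008], [0.036, 0.999, 0.002], [-0.008, 0.002, -1.0]]
contact_force: [-3.0, 0.8, 7.9]
grip_width: 0.158
grip_force: 68.1
```

```bash
python3 -c "
from h import *
cov()"
```

```text
t 20.2667 [0.4652 0.1905 0.2441] th 0.7306195910162392 rad 0.1415361931727236 F [-3.0016  0.8318  7.8869] tau [ 0.2814 -0.2113 -0.2609] 0.1582278217671911 68.0741888736884 [3.1054 0.0075 3.1392]
0.687 [0.05, 0.0, 0.036]
0.644 [0.098, 0.0, 0.073]
0.6 [0.144, 0.0, 0.113]
0.557 [0.189, 0.0, 0.155]
0.513 [0.231, 0.0, 0.199]
0.47 [0.272, 0.0, 0.244]
0.426 [0.311, 0.0, 0.292]
0.383 [0.348, 0.0, 0.34]
0.339 [0.382, 0.0, 0.391]
0.296 [0.414, 0.0, 0.443]
0.252 [0.444, 0.0, 0.496]
0.209 [0.472, 0.0, 0.551]
0.165 [0.497, -0.0, 0.606]
0.122 [0.52, -0.0, 0.663]
0.078 [0.54, -0.0, 0.72]
0.035 [0.558, -0.0, 0.779]
-0.009 [0.573, -0.0, 0.838]
```

Call:
apply_moves([
  [-1,[0.03,0,0.01],[0,0,0]],
  [-1,[0.06,0,0.03],[0,0,0]],
  [-1,[0.11,0,0.065],[0,0,0]],
  [-1,[0.155,0,0.105],[0,0,0]],
  [-1,[0.2,0,0.145],[0,0,0]],
  [-1,[0.24,0,0.19],[0,0,0]],
  [-1,[0.285,0,0.235],[0,0,0]],
  [-1,[0.325,0,0.285],[0,0,0]],
  [-1,[0.36,0,0.335],[0,0,0]],
  [-1,[0.395,0,0.385],[0,0,0]],
  [-1,[0.425,0,0.435],[0,0,0]],
  [-1,[0.455,0,0.49],[0,0,0]],
  [-1,[0.48,0,0.54],[0,0,0]],
  [-1,[0.48,0,0.54],[0,0,0]],
  [-1,[0.48,0,0.54],[0,0,0]],
])

```text
t: 21.52
tcp_pos: [0.4181, 0.1925, 0.1887]
tool_rot: [[-0.999, 0.036, 0.008], [0.036, 0.999, 0.002], [-0.008, 0.003, -1.0]]
contact_force: [3.8, 5.8, -0.6]
grip_width: 0.159
grip_force: 69.7
```

```bash
python3 -c "
from h import *
cov(.02)
look('c1')"
```

```text
t 21.5167 [0.4181 0.1925 0.1887] th 0.21108148231828075 rad 0.14178240508071677 F [ 3.8255  5.8432 -0.6372] tau [ 0.601  -1.0764 -0.295 ] 0.15864476250841997 69.73581743426621 [3.1052 0.0077 3.1389]
0.191 [0.012, -0.0, 0.025]
0.171 [0.023, -0.0, 0.051]
0.151 [0.034, -0.0, 0.077]
0.131 [0.045, -0.0, 0.103]
0.111 [0.055, -0.0, 0.129]
0.091 [0.064, -0.0, 0.156]
0.071 [0.073, -0.0, 0.182]
0.051 [0.081, -0.0, 0.209]
0.031 [0.089, -0.0, 0.236]
0.011 [0.096, -0.0, 0.263]
-0.009 [0.103, -0.001, 0.291]
```

Call:
apply_moves([
  [-1,[0.005,0.005,0.02],[0,0,0]],
  [-1,[0.015,0.01,0.045],[0,0,0]],
  [-1,[0.025,0.01,0.07],[0,0,0]],
  [-1,[0.035,0.01,0.095],[0,0,0]],
  [-1,[0.045,0.01,0.12],[0,0,0]],
  [-1,[0.055,0.01,0.145],[0,0,0]],
  [-1,[0.065,0.01,0.17],[0,0,0]],
  [-1,[0.07,0.01,0.19],[0,0,0]],
  [-1,[0.075,0.01,0.205],[0,0,0]],
  [-1,[0.075,0.01,0.205],[0,0,0]],
  [-1,[0.075,0.01,0.205],[0,0,0]],
])

```text
t: 22.48
tcp_pos: [0.4102, 0.1929, 0.1682]
tool_rot: [[-0.999, 0.037, 0.006], [0.037, 0.999, 0.001], [-0.006, 0.001, -1.0]]
contact_force: [-3.5, -1.0, 4.6]
grip_width: 0.151
grip_force: 70.5
```

```bash
python3 -c "
from h import *
cov(.01)"
```

```text
t 22.4833 [0.4102 0.1929 0.1682] th 0.05548822512606691 rad 0.1418161431349227 F [-3.4532 -1.036   4.608 ] tau [-0.1184 -0.3561 -0.2614] 0.15087143469811204 70.49161434173584 [3.1049 0.0059 3.1409]
0.045 [0.004, -0.0, 0.013]
0.035 [0.008, -0.0, 0.027]
0.025 [0.012, -0.0, 0.041]
0.015 [0.015, -0.0, 0.054]
0.005 [0.019, -0.0, 0.068]
-0.005 [0.022, -0.0, 0.081]
```

Call:
apply_moves([
  [-1,[0.005,0,0.015],[0,0,0]],
  [-1,[0.01,0,0.03],[0,0,0]],
  [-1,[0.012,0,0.04],[0,0,0]],
  [-1,[0.015,0,0.05],[0,0,0]],
  [-1,[0.017,0,0.06],[0,0,0]],
  [-1,[0.017,0,0.06],[0,0,0]],
  [-1,[0.017,0,0.06],[0,0,0]],
])

```text
t: 23.07
tcp_pos: [0.4086, 0.193, 0.1621]
tool_rot: [[-0.999, 0.037, 0.006], [0.037, 0.999, 0.001], [-0.006, 0.001, -1.0]]
contact_force: [-4.1, -0.6, 5.0]
grip_width: 0.153
grip_force: 71.0
```

Call:
apply_moves([
  [-1,[0,0,0.007],[0,0,0]],
  [-1,[0,0,0.014],[0,0,0]],
  [-1,[0,0,0.02],[0,0,0]],
  [-1,[0,0,0.02],[0,0,0]],
])

```text
t: 23.4
tcp_pos: [0.4081, 0.193, 0.16]
tool_rot: [[-0.999, 0.037, 0.005], [0.037, 0.999, 0.001], [-0.005, 0.001, -1.0]]
contact_force: [-6.2, -0.6, 6.4]
grip_width: 0.154
grip_force: 71.5
```

```bash
python3 -c "
from h import *
cov(.01)"
```

```text
t 23.4 [0.4081 0.193  0.16  ] th -0.004026104504635891 rad 0.14174964948173574 F [-6.2403 -0.6154  6.356 ] tau [-0.1038  0.4351 -0.1545] 0.15408836387910252 71.4734673500061 [3.105  0.0047 3.1409]
```

Call:
apply_moves([
  [-1,[0.005,0,0.005],[0,0,0]],
  [-1,[0.01,0,0.01],[0,0,0]],
  [-1,[0.01,0,0.015],[0,0,0]],
  [-1,[0.01,0,0.015],[0,0,0]],
])

```text
t: 23.73
tcp_pos: [0.4079, 0.193, 0.159]
tool_rot: [[-0.999, 0.037, 0.007], [0.037, 0.999, 0.001], [-0.006, 0.001, -1.0]]
contact_force: [-4.4, -0.2, 7.9]
grip_width: 0.156
grip_force: 71.6
```

Call:
apply_moves([
  [-1,[0,0,0.005],[0,0,0]],
  [-1,[0,0,0.01],[0,0,0]],
  [-1,[0,0,0.015],[0,0,0]],
  [-1,[0,0,0.015],[0,0,0]],
])

```text
t: 24.07
tcp_pos: [0.4075, 0.193, 0.1572]
tool_rot: [[-0.999, 0.037, 0.006], [0.037, 0.999, 0.001], [-0.006, 0.001, -1.0]]
contact_force: [-4.6, -0.6, 6.0]
grip_width: 0.15
grip_force: 71.8
```

Run:
```python
from h import *
cov(.01)
cv2.imwrite("pics/e_s.png",viewer.snapshot("scene"));cv2.imwrite("pics/e_d.png",viewer.snapshot("side"))
```

```text
t 24.0667 [0.4075 0.193  0.1572] th -0.02433135024778929 rad 0.14174868584728523 F [-4.6339 -0.6314  5.9785] tau [-0.1703  0.0855 -0.2247] 0.15016807717672093 71.81454062461853 [3.1049 0.0055 3.1409]Traceback (most recent call last):
  File "<stdin>", line 2, in <module>
  File "h.py", line 67, in cov
    L=r.inv().apply(P-P[0])/.1
                      ~^^^
IndexError: index 0 is out of bounds for axis 0 with size 0
```

Call:
apply_moves([
  [-1,[0,0,0.005],[0,0,0]],
  [-1,[0,0,0.01],[0,0,0]],
  [-1,[0.003,0,0.015],[0,0,0]],
  [-1,[0.003,0,0.02],[0,0,0]],
  [-1,[0.003,0,0.02],[0,0,0]],
])

```text
t: 24.48
tcp_pos: [0.4071, 0.193, 0.1551]
tool_rot: [[-0.999, 0.037, 0.005], [0.037, 0.999, 0.001], [-0.005, 0.001, -1.0]]
contact_force: [-6.7, -1.6, 6.8]
grip_width: 0.153
grip_force: 72.0
```

Run:
```python
from h import *
cov(.01,end=-.2)
cv2.imwrite("pics/e_s.png",viewer.snapshot("scene"));cv2.imwrite("pics/e_d.png",viewer.snapshot("side"))
o=np.hstack([cv2.resize(cv2.imread("pics/e_s.png")[140:230,270:370],(400,360),interpolation=2),cv2.resize(cv2.imread("pics/e_d.png")[190:310,170:300],(390,360),interpolation=2)])
cv2.imwrite("pics/e.png",o)
```

```text
t 24.4833 [0.4071 0.193  0.1551] th -0.039342526396824534 rad 0.14172740965265135 F [-6.6976 -1.6423  6.8205] tau [-0.1764  0.1707 -0.1912] 0.15268296925417735 71.99715614318848 [3.105  0.0053 3.1409]
-0.049 [0.003, -0.0, 0.014]
-0.059 [0.005, -0.0, 0.028]
-0.069 [0.008, -0.0, 0.041]
-0.079 [0.01, -0.0, 0.055]
-0.089 [0.012, -0.0, 0.069]
-0.099 [0.014, -0.0, 0.083]
-0.109 [0.016, -0.0, 0.097]
-0.119 [0.018, -0.0, 0.111]
-0.129 [0.019, -0.0, 0.125]
-0.139 [0.021, -0.0, 0.139]
-0.149 [0.022, -0.0, 0.153]
-0.159 [0.023, -0.0, 0.167]
-0.169 [0.024, -0.0, 0.181]
-0.179 [0.025, -0.0, 0.195]
-0.189 [0.026, -0.0, 0.209]
-0.199 [0.026, -0.0, 0.223]
```

View pics/e.png

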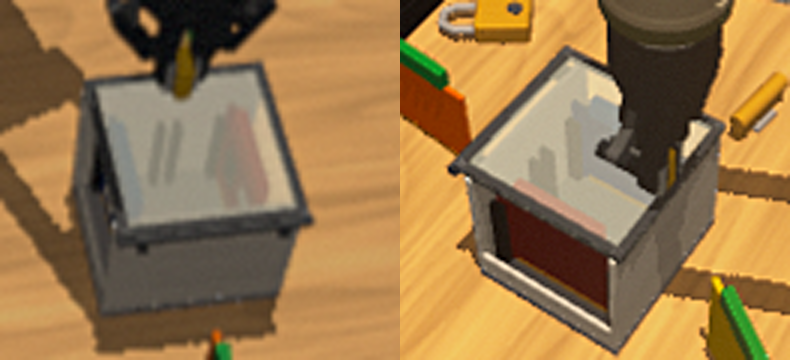

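The cover looks nearly level (side edge at about (620,250)). With no hard stop felt yet, I continue down in small steps.

Call:
apply_moves([
  [-1,[0.003,0,0.005],[0,0,0]],
  [-1,[0.005,0,0.01],[0,0,0]],
  [-1,[0.005,0,0.015],[0,0,0]],
  [-1,[0.005,0,0.015],[0,0,0]],
])

```text
t: 24.92
tcp_pos: [0.4069, 0.1931, 0.1541]
tool_rot: [[-0.999, 0.037, 0.006], [0.037, 0.999, 0.001], [-0.006, 0.001, -1.0]]
contact_force: [-6.6, -1.3, 10.0]
grip_width: 0.151
grip_force: 72.8
```

Call:
apply_moves([
  [-1,[0,0,0.005],[0,0,0]],
  [-1,[0,0,0.01],[0,0,0]],
  [-1,[0,0,0.015],[0,0,0]],
  [-1,[0,0,0.015],[0,0,0]],
])

```text
t: 25.25
tcp_pos: [0.407, 0.1931, 0.154]
tool_rot: [[-0.999, 0.037, 0.006], [0.037, 0.999, 0.001], [-0.006, 0.001, -1.0]]
contact_force: [-13.0, -4.2, 21.9]
grip_width: 0.151
grip_force: 74.7
```

The tool stopped at z 0.154 while the force rose to 22 N, so the cover is seated. I ease off, release and withdraw upward.

Call:
apply_moves([
  [-1,[0,0,-0.01],[0,0,0]],
  [-1,[0,0,-0.012],[0,0,0]],
  [-0.75,[0,0,-0.012],[0,0,0]],
  [-0.7,[0,0,-0.012],[0,0,0]],
  [-0.6,[0,0,-0.012],[0,0,0]],
  [-0.5,[0,0,-0.012],[0,0,0]],
  [-0.4,[0,0,-0.012],[0,0,0]],
  [-0.3,[0,0,-0.012],[0,0,0]],
  [-0.3,[0,0,-0.012],[0,0,0]],
  [-0.3,[0,0,-0.012],[0,0,0]],
])

```text
t: 26.08
tcp_pos: [0.4076, 0.1931, 0.1534]
tool_rot: [[-0.999, 0.037, 0.007], [0.037, 0.999, 0.001], [-0.007, 0.001, -1.0]]
contact_force: [-0.5, 0.2, -0.5]
grip_width: 0.352
grip_force: 0.0
```

Call:
apply_moves([
  [-0.3,[0,0,-0.05],[0,0,0]],
  [-0.3,[0,0,-0.15],[0,0,0]],
  [-0.3,[0,0,-0.3],[0,0,0]],
  [-0.3,[0,0,-0.5],[0,0,0]],
  [-0.3,[0,0,-0.75],[0,0,0]],
  [-0.3,[0,0,-1],[0,0,0]],
  [-0.3,[0,0,-1],[0,0,0]],
  [-0.3,[0,0,-1],[0,0,0]],
  [-0.3,[0,0,-1],[0,0,0]],
])

```text
t: 26.83
tcp_pos: [0.4071, 0.1931, 0.2541]
tool_rot: [[-0.999, 0.037, 0.009], [0.037, 0.999, 0.001], [-0.009, 0.002, -1.0]]
contact_force: [-0.7, 0.3, 1.1]
grip_width: 0.351
grip_force: 0.0
```

Run:
```python
from h import *
s=bot.state();print(s['t'],s['tcp_pos'],s['contact_force'])
S=viewer.get_calibration("scene");D=viewer.get_calibration("side")
a=viewer.snapshot("scene");d=viewer.snapshot("side")
# shut-cover numeric check: tab centroid in the scene view vs predicted angle
hsv=cv2.cvtColor(a,cv2.COLOR_BGR2HSV);m=cv2.inRange(hsv,(20,180,90),(32,255,255));sub=m[145:175,305:330];ys,xs=np.nonzero(sub);print("tab px",xs.mean()+305,ys.mean()+145,len(xs))
for th in(0,.02,.04,.08):
    c,si=np.cos(th),np.sin(th);P=[[.08-al*c+o*si,y,.13+al*si+o*c] for al in(.12,.148) for o in(.006,.042) for y in(-.007,.007)]
    print(th,proj(S,R.from_euler('z',CY).apply(P)+[*CG,0]).mean(0))
o=np.zeros((600,800,3),np.uint8)
o[:300,:400]=cv2.resize(a[130:240,280:380][:75],(400,300),interpolation=2);o[:300,400:]=cv2.resize(d[190:295,160:300],(400,300),interpolation=2)
o[300:,:400]=cv2.resize(a[170:275,160:300],(400,300),interpolation=2);o[300:,400:]=cv2.resize(d[130:205,240:340],(400,300),interpolation=2)
cv2.imwrite("pics/fin.png",o)
```

```text
26.8333 [0.4071 0.1931 0.2541] [-0.6513  0.3125  1.1007]
tab px 315.6923076923077 155.12820512820514 39
0 [314.867  158.1207]
0.02 [315.0061 157.6976]
0.04 [315.1491 157.2882]
0.08 [315.4466 156.511 ]
```

View pics/fin.png

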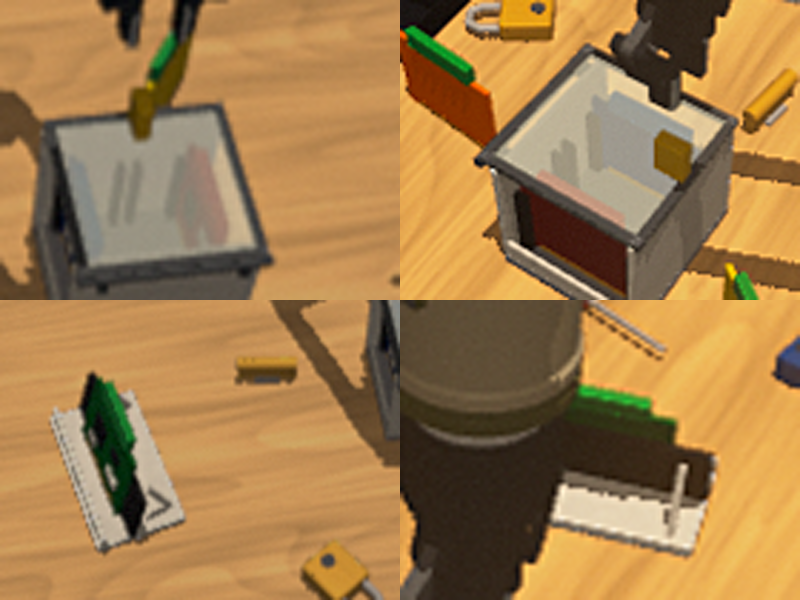

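The final crops show the cover level on both end walls with its tab up, and blue and red in their slots. The green card leans midway on the stand, and the arm is clear of everything.

```bash
python3 -c "
from rig import hand_in
print(hand_in())"
```

```text
the job is handed in; nothing more can be done
None
```

I set the green card midway on the stand, leaning back on the black backrest, then lowered the cover until it was fully shut; blue and red are still in their slots, and the job is handed in at about 27 s.

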